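Turn the marker cap-down in its stand

TASK

The red-capped marker was put into the wooden stand the wrong way up and its ink is draining away from the tip. Pull it out, lay it down in the black V saddles of the pen rest and let go, then take it again so that you can stand it back in the stand (either well) with the red cap pointing down, fully in to the bottom of the well. Do not drop the marker on the bench and leave the other loose things where they are.

Things in the scene. Friction and masses are not known exactly. Their poses are not given: they have to be found in the camera images.
- marker_center (a point): Red and white marker pen, round, 135 mm long, 16 mm thick, 20 to 42 g; the cap does not come off. The point is its centre, half-way along, on the axis; the y axis runs along the marker to the red-cap end, ends 67.5 mm from the centre. It starts cap up in the stand's +y well, centre 79.5 mm above the bench, leaning up to a few degrees.
- stand: Wooden block 56 x 110 mm (x, y), 60 mm high, on a dark foot plate 72 x 126 x 6 mm, fixed to the bench. Origin: centre of its underside, z up. Two round wells open upward at y = +27 and -27 mm, each 23 mm across, 48 mm deep (floor 12 mm above the bench), mouth chamfered. The marker starts in the well at +y; the other is empty.
- well_left (a point): Centre of the mouth of the well at the stand's +y side, level with the block's top (60 mm above the bench). Axes as the stand's.
- well_right (a point): Centre of the mouth of the well at the stand's -y side, level with the block's top (60 mm above the bench). Axes as the stand's.
- rest: Pen rest fixed to the bench: aluminium base plate 116 x 50 x 6 mm (x, y, z), two black saddles at x = +48 and -48 mm, each 8 mm thick along x with a 90 degree V, 41 mm wide at the top, V bottom 28 mm and tips 49 mm above the bench. Between the saddles 88 mm along x are free for fingers, down to the plate. Origin: centre of its underside, z up.
- rest_center (a point): Point midway between the rest's saddles, 39.5 mm above the bench, where the axis of a marker lying in both Vs passes. Its x axis is the direction in which the marker lies (either end first); z up.
- eraser_block_center (a point): Brown abrasive block, 34 x 62 x 20 mm, loose; bystander. Point at its centre.
- solder_spool_center (a point): Blue spool of solder, 50 mm diameter, 36 mm high, loose; bystander. Point at its centre.
- jar_blue_center (a point): Small clear jar of parts with a blue lid, 42 mm diameter, 41 mm high, loose; bystander. Point at its centre.
- oil_bottle_center (a point): Small cream oil bottle with a red nozzle, 32 mm diameter, 97 mm high, loose; bystander. Point half-way up.
Not all that is in view belongs to the job. What is shaped like the part that bears marker_center but green is not meant.

How it is judged (in metres and radians):
On the way, in this order (a step that is already met when the one before it is completed fails the run):
1. the marker is pulled up out of the stand (height (world z) of marker_center above 0.118 m), for 0.1 s.
2. the marker lies in both saddles of the pen rest, let go and at rest (distance between marker_center and rest_center below 0.025 m and angle between the y axis of marker_center and the x axis of rest_center, either way round below 0.1 rad and contact force between the fingers and marker below 0.1 N and linear speed of marker below 0.02 m/s), for 0.2 s.
At the end, for the whole second after the job is handed in: The marker stands in either well of the stand with its red cap down (within 0.29 rad of vertical, centre within 15 mm of the well's axis), on the well floor (centre lower than 85 mm above the bench), at rest and let go ((horizontal distance between marker_center and well_left below 0.015 m or horizontal distance between marker_center and well_right below 0.015 m) and height (world z) of marker_center below 0.085 m and angle between marker_center's own y axis and vertical above 2.85 rad and linear speed of marker below 0.02 m/s and contact force between the fingers and marker below 0.1 N); the robot touches nothing.
It fails at once if the marker falls onto the bench (height (world z) of marker_center below 0.024 m).
It fails at once if the eraser block is displaced by more than 30 mm (distance of eraser_block_center from where it was at the start of the episode above 0.03 m).
It fails at once if the solder spool is displaced by more than 30 mm (distance of solder_spool_center from where it was at the start of the episode above 0.03 m).
It fails at once if the blue-lidded jar is displaced by more than 30 mm (distance of jar_blue_center from where it was at the start of the episode above 0.03 m).
It fails at once if the oil bottle is displaced by more than 30 mm (distance of oil_bottle_center from where it was at the start of the episode above 0.03 m).
It also fails if it takes over 67 s, if anything falls off the work surface, if the arm or the gripper's body presses on something with over 40 N, if the wrist force passes 120 N, or if a joint passes its speed limit or range.

ROBOT

A 7-joint arm with a two-finger parallel gripper is mounted at the origin on a cart in front of the work surface, level with it; the furniture and walls round the work are solid. World frame = base frame: x ahead of the robot, y to its left, z up, the work surface at z = 0. Lengths are in mm, angles in rad, forces in N, time in s.
With the tool pointing down it reaches from about 400 to 900 mm from the base axis. Payload 5.6 kg.
Tool frame: the origin (TCP) lies on the front face of the gripper's body, between the roots of the fingers; the fingertips stand 88 mm ahead of it and the grasp point (between the pads) lies 69 mm ahead of it; x points along the fingers, y is the direction in which the jaws open and shut, and the axes are right-handed (so a half turn about x gives the same grasp; the last joint's range is limited). The gripper opens to 92 mm and grips with 3 to 60 N. Pads are 20 mm wide; open, the fingers measure 128 mm over their backs; the gripper's body (75 mm by 189 mm) begins 69 mm behind the grasp point.
Start: joints at [1.274, 0.468, -0.012, 1.603, 0.006, 1.071, -0.056], TCP at [163.165, -629.192, 302.692] pointing down, gripper open.
Joint ranges: [-2.53, 2.53], [-0.31, 2.02], [-1.57, 1.55], [0.28, 2.44], [-1.29, 4.43], [0.15, 1.84], [-2.92, 2.92]. Speed limits (rad/s): [2.57, 2.57, 3.14, 3.14, 3.14, 3.14, 3.14].

INTERFACE

Orientations are given as a unit quaternion [w, x, y, z].
In Python, from bench import monitor, camera, ticket gives the robot as it stands.
- The arm moves only by the shell command python3 -m creep 'ROWS' [FORCE]. ROWS is JSON, a list of rows, each a list of 7 numbers: the shift along the tool's x, y, z in m, then the turn, a rotation vector about the tool's x, y, z in degrees, then the finger opening in m, from 0 to 0.0919. A call has exactly 8 rows; each row is the pose to reach, as a shift and turn from the pose commanded when the call began, along the tool's axes at that moment; what a row does not reach only later rows make up. A row lasts 1/8 s, in which the tool goes at most 62.5 mm and 10.7 degrees, less where a joint would pass 70% of its speed; a pose out of reach is approached as far as the arm can. A call with a gripper value outside its range is refused whole. The fingers move at their own pace and stop on an object; FORCE is the grip in N (left out, the last holds). Time passes only in rows, so rows that repeat a pose let the fingers close, or fill a call up. It gives the time, the measured TCP pose, the force and the opening at its end, in the units of the state.
- monitor.sense(): the state, without advancing time (a new reading comes with each control period).
- camera(name): name is "scene" or "top" or "wrist"; returns a dict with "color" (400x640x3 uint8, blue, green, red), "fx", "fy", "cx", "cy" (pixels), "world_to_cam" (4x4, takes a point from world to camera coordinates). Camera axes: x right, y up, looking along -z (the intrinsics and any distortion apply to the point x, -y, -z); pixel columns grow to the right and rows downward; lengths in mm; the calibration is good to about 2 mm. The wrist camera is an equidistant fisheye: a pixel r from the principal point sees the ray r / f radians off the axis. A picture is of the moment at which its call begins. There is no depth.
- ticket.hand_in(): hands the job in, once; it reports no verdict.
The state is a dict: "time_s": time; "joints": joint angles; "joint_velocities": joint speeds; "tau": joint torques, N m; "eef_pos": TCP position; "tcp_rot": TCP orientation; "force": force on the tool from outside, world axes, zero at the start; "ft_torque": the same for the moment, N m; "finger_gap": finger opening in mm.
Only numpy, scipy, OpenCV 4.12 (cv2) and the standard library are available. Lean on these libraries where they do the work, as an engineer would, in place of code of your own. Each camera call takes 0.05 s, during which the arm holds its last target.

## Working session

There is one attempt and no reset: what is moved stays moved. The work goes in short steps, Python scripts to look and compute and a shell command to move; the robot and the scene stay as the last step left them, time stands still between calls to the robot, and variables do not carry over. Pictures are saved under pics/ and viewed, and the job is handed in when it is done.

```bash
ls; mkdir -p pics
python3 - <<'E'
from bench import monitor, camera
import cv2, numpy as np
s=monitor.sense(); print(s)
for n in ["scene","top","wrist"]:
    c=camera(n); cv2.imwrite(f"pics/{n}0.png",c["color"])
    print(n,c["fx"],c["fy"],c["cx"],c["cy"]); print(np.round(c["world_to_cam"],4).tolist(), [k for k in c])
E
```

```text
pics
{'time_s': 0.0, 'joints': array([ 1.27403186,  0.46835629, -0.01162079,  1.60364228,  0.00598313,
        1.07137426, -0.0563131 ]), 'joint_velocities': array([ 0.00034719, -0.00081996, -0.00141678,  0.00069165, -0.00252094,
       -0.00010522,  0.00182487]), 'tau': array([ 1.14592308e-04, -5.20570850e+01, -1.21253353e-02, -2.43748266e+01,
       -5.64951485e-02,  1.72171206e-02,  1.38807318e-04]), 'eef_pos': array([ 163.02890627, -628.77436844,  301.74603802]), 'tcp_rot': array([-0.08884783, -0.7013124 , -0.09006119,  0.70153828]), 'force': array([ 0.47235452, -0.17308394,  0.25802443]), 'ft_torque': array([ 0.02916876,  0.03195542, -0.03208366]), 'finger_gap': 91.94661375888873}
scene 415.60086460279103 415.60086460279103 316.8625996551567 197.51403697473853
[[-0.7557, -0.6549, -0.0019, 429.5281], [0.4794, -0.5552, 0.6796, -274.9821], [-0.4461, 0.5127, 0.7335, -752.7617], [0.0, 0.0, 0.0, 1.0]] ['color', 'fx', 'fy', 'cx', 'cy', 'world_to_cam']
top 396.6204469931258 396.6204469931258 315.95116211967553 202.5573037262498
[[-0.0304, -0.9995, 0.0112, 60.4652], [0.9973, -0.0296, 0.0669, -528.4146], [-0.0666, 0.0132, 0.9977, -1039.6404], [0.0, 0.0, 0.0, 1.0]] ['color', 'fx', 'fy', 'cx', 'cy', 'world_to_cam']
wrist 309.70691628693146 309.70691628693146 313.28061518759347 202.11905004972442
[[0.251, -0.968, -0.0021, -649.3673], [0.9393, 0.2441, -0.241, 27.6679], [0.2338, 0.0585, 0.9705, -389.8378], [0.0, 0.0, 0.0, 1.0]] ['color', 'fx', 'fy', 'cx', 'cy', 'world_to_cam']
```

View pics/scene0.png

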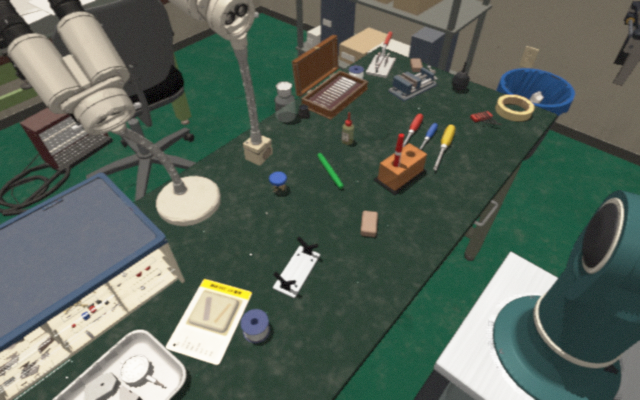

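View pics/top0.png

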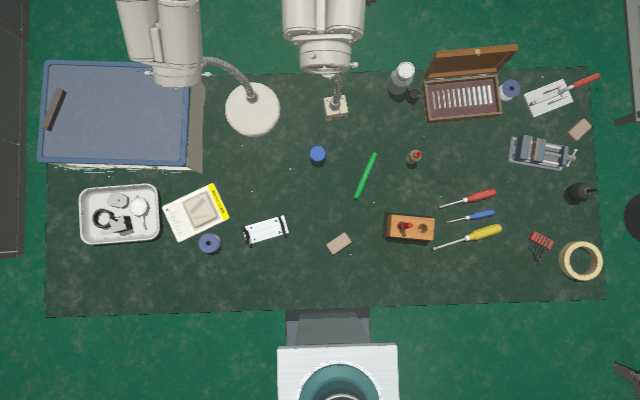

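View pics/wrist0.png

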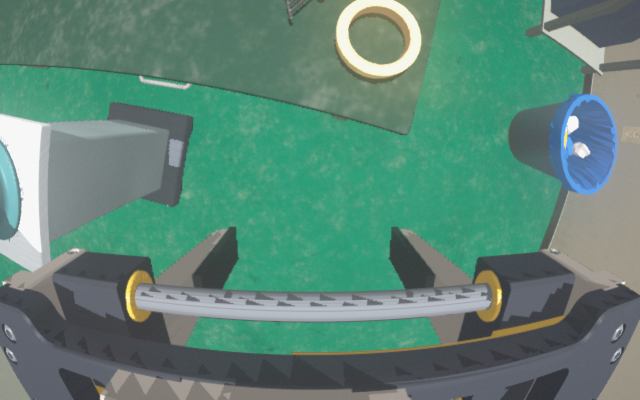

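```bash
cat > h.py <<'E'
import numpy as np, cv2
from bench import monitor, camera
from scipy.spatial.transform import Rotation as R
def rot(q): return R.from_quat([q[1],q[2],q[3],q[0]])
def ray(c,u,v,fish=False):
    M=np.array(c["world_to_cam"]); Rm=M[:3,:3]; t=M[:3,3]; o=-Rm.T@t
    x=(u-c["cx"])/c["fx"]; y=(v-c["cy"])/c["fy"]
    if fish:
        r=np.hypot(x,y); k=np.sin(r)/r if r>1e-9 else 1; d=np.array([x*k,-y*k,-np.cos(r)])
    else: d=np.array([x,-y,-1.])
    return o,Rm.T@(d/np.linalg.norm(d))
def atz(c,u,v,z,fish=False):
    o,d=ray(c,u,v,fish); return o+d*(z-o[2])/d[2]
def proj(c,p,fish=False):
    M=np.array(c["world_to_cam"]); q=M[:3,:3]@np.asarray(p,float)+M[:3,3]; X=np.array([q[0],-q[1],-q[2]])
    if fish:
        rr=np.hypot(X[0],X[1]); th=np.arctan2(rr,X[2]); k=th/rr if rr>1e-9 else 0
        return np.array([c["cx"]+c["fx"]*X[0]*k,c["cy"]+c["fy"]*X[1]*k])
    return np.array([c["cx"]+c["fx"]*X[0]/X[2],c["cy"]+c["fy"]*X[1]/X[2]])
def crop(img,x0,y0,w,h,s,name):
    cv2.imwrite(name,cv2.resize(img[y0:y0+h,x0:x0+w],None,fx=s,fy=s,interpolation=cv2.INTER_CUBIC))
def state():
    s=monitor.sense(); r=rot(s["tcp_rot"]).as_matrix()
    print("t",round(s["time_s"],2),"j",np.round(s["joints"],3),"tcp",np.round(s["eef_pos"],1),"gap",round(s["finger_gap"],1),"F",np.round(s["force"],1))
    print("x",np.round(r[:,0],3),"y",np.round(r[:,1],3),"z",np.round(r[:,2],3)); return s,r
E
python3 - <<'E'
from h import *
state()
t=cv2.imread("pics/top0.png"); s=cv2.imread("pics/scene0.png")
crop(t,375,195,80,60,10,"pics/t_stand.png")
crop(t,230,200,80,60,10,"pics/t_rest.png")
crop(s,365,120,80,75,8,"pics/s_stand.png")
crop(s,260,230,80,75,8,"pics/s_rest.png")
c=camera("top")
for n,u,v,z in [("stand",411,228,60),("rest",266,230,20),("eraser",339,243,20),("oil",414,156,97),("jar",318,154,41),("spool",209,243,36),("cap",405,226,147)]:
    print(n,np.round(atz(c,u,v,z)))
E
```

```text
t 0.15 j [ 1.274  0.468 -0.012  1.603  0.006  1.071 -0.056] tcp [ 163.1 -628.9  302. ] gap 92.0 F [-0.7 -0.1 -0.5]
x [-0.     0.001 -1.   ] y [ 0.251 -0.968 -0.001] z [-0.968 -0.251  0.   ]
stand [ 455. -195.   60.]
rest [461. 179.  20.]
eraser [421. -13.  20.]
oil [ 634. -202.   97.]
jar [656.  36.  41.]
spool [432. 325.  36.]
cap [ 460. -160.  147.]
```

View pics/t_stand.png

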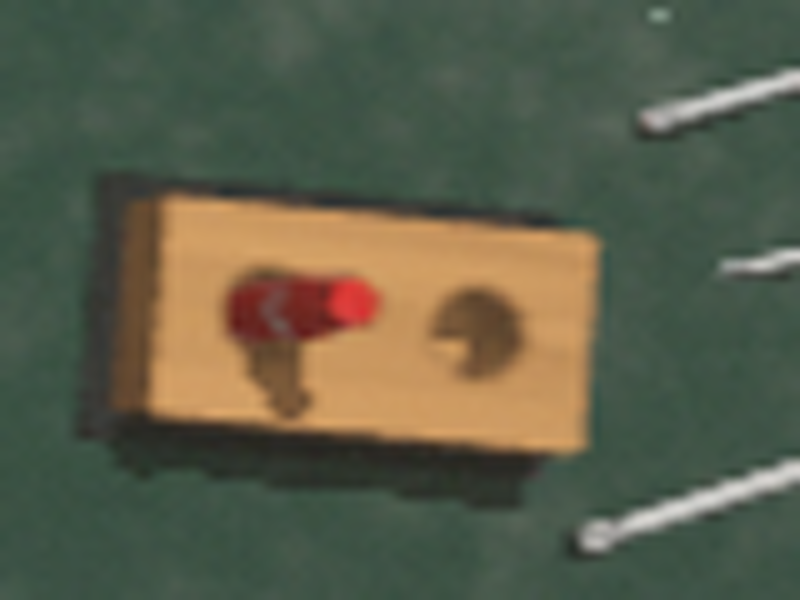

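View pics/t_rest.png

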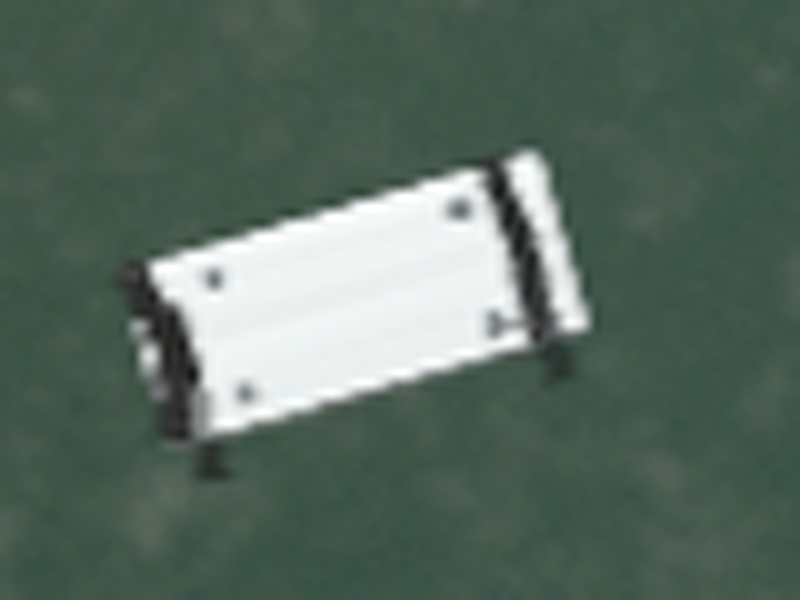

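View pics/s_stand.png

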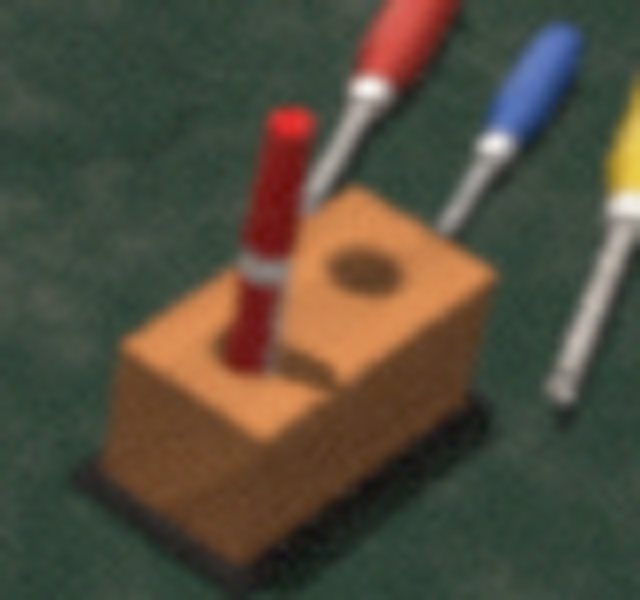

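View pics/s_rest.png

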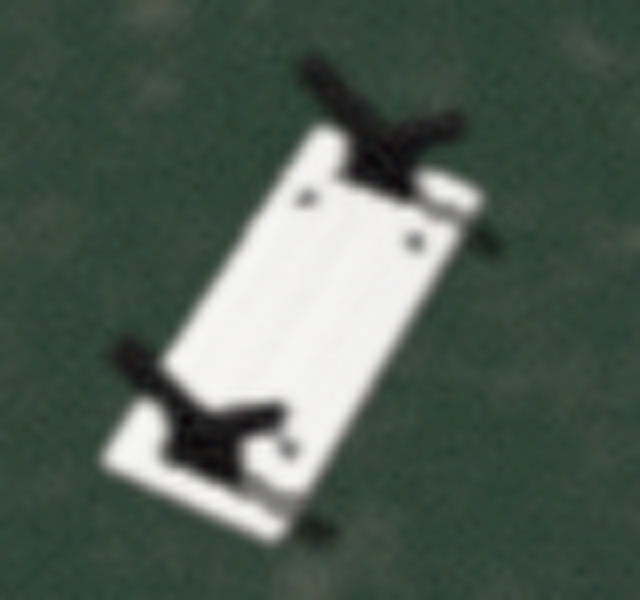

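```bash
cat > fit.py <<'E'
from h import *
from scipy.optimize import least_squares
t=camera("top"); s=camera("scene")
def T(x,y,ox,oy,k): return np.array([ox+(x+.5)/k-.5, oy+(y+.5)/k-.5])
def fit(obs,x0):
    def f(p):
        c,sn=np.cos(p[2]),np.sin(p[2]); r=[]
        for cam,uv,l in obs:
            w=[p[0]+c*l[0]-sn*l[1],p[1]+sn*l[0]+c*l[1],l[2]]
            r+=list(proj(cam,w)-uv)
        return np.array(r)
    q=least_squares(f,x0); print(np.round(q.x,3),"res",np.round(q.fun.reshape(-1,2),1).tolist()); return q.x
A=lambda x,y:T(x,y,375,195,10); B=lambda x,y:T(x,y,365,120,8)
# top img: up=+x,left=+y
ot=[(t,A(160,195),(28,55,60)),(t,A(600,235),(28,-55,60)),(t,A(585,452),(-28,-55,60)),(t,A(148,415),(-28,55,60)),(t,A(478,332),(0,-27,60))]
os_=[(s,B(355,187),(28,-55,60)),(s,B(497,272),(-28,-55,60)),(s,B(262,440),(-28,55,60)),(s,B(120,347),(28,55,60)),(s,B(365,271),(0,-27,60))]
fit(ot,[455,-195,0]);fit(os_,[455,-195,0]);st=fit(ot+os_,[455,-195,0])
C=lambda x,y:T(x,y,230,200,10); D=lambda x,y:T(x,y,260,230,8)
# rest x along approx +y world (left in top), rest y toward -x world
rt=[(t,C(540,150),(-58,-25,6)),(t,C(590,325),(-58,25,6)),(t,C(205,440),(58,25,6)),(t,C(492,165),(-48,-20.5,49)),(t,C(543,340),(-48,20.5,49)),(t,C(130,265),(48,-20.5,49)),(t,C(180,437),(48,20.5,49))]
rs=[(s,D(325,125),(-58,-25,6)),(s,D(482,195),(-58,25,6)),(s,D(275,545),(58,25,6)),(s,D(103,460),(58,-25,6))]
fit(rt,[461,179,1.4]);fit(rs,[461,179,1.4]);re=fit(rt+rs,[461,179,1.4])
# marker top, triangulate
o1,d1=ray(t,*A(355,303)); o2,d2=ray(s,*B(291,124))
k=np.linalg.lstsq(np.c_[d1,-d2],o2-o1,rcond=None)[0]; print("cap top",o1+d1*k[0],o2+d2*k[1])
print("well L",st[:2]+27*np.array([-np.sin(st[2]),np.cos(st[2])]),"R",st[:2]-27*np.array([-np.sin(st[2]),np.cos(st[2])]))
E
python3 fit.py
```

```text
[ 4.57512e+02 -1.97848e+02 -1.16000e-01] res [[0.7, 0.1], [-0.5, -0.2], [-0.5, -0.0], [0.3, 0.0], [0.0, 0.1]]
[ 4.59991e+02 -1.97559e+02 -1.22000e-01] res [[-0.2, 0.1], [-0.2, 0.2], [0.1, 0.1], [0.0, -0.2], [0.2, -0.1]]
[ 4.58745e+02 -1.97547e+02 -1.19000e-01] res [[0.6, -0.4], [-0.7, -0.6], [-0.6, -0.4], [0.1, -0.5], [-0.1, -0.4], [0.2, 0.2], [0.2, 0.4], [0.6, 0.4], [0.5, 0.0], [0.6, 0.1]]
[462.657 181.338   1.827] res [[0.3, -0.2], [0.5, 0.2], [-2.8, 1.0], [0.7, 0.5], [0.0, -1.7], [0.9, 1.0], [0.3, -0.8]]
[463.792 183.361   1.815] res [[-0.4, 0.2], [0.6, 0.0], [0.1, -0.3], [-0.2, 0.2]]
[463.275 182.275   1.82 ] res [[0.1, -0.3], [0.1, 0.2], [-3.2, 0.7], [0.4, 0.4], [-0.4, -1.8], [0.6, 0.6], [-0.2, -1.2], [0.0, -0.0], [1.0, -0.3], [0.8, -0.6], [0.4, 0.1]]
cap top [ 462.68239836 -172.11566904  145.61465101] [ 464.35565362 -171.05187669  145.35531816]
well L [ 461.94439286 -170.73717578] R [ 455.54516023 -224.35666684]
```

```bash
python3 -m creep '[[-0.03,-0.486,-0.392,0,0,0,0.0919],[-0.03,-0.486,-0.392,0,0,0,0.0919],[-0.03,-0.486,-0.392,0,0,0,0.0919],[-0.03,-0.486,-0.392,0,0,0,0.0919],[-0.03,-0.486,-0.392,0,0,0,0.0919],[-0.03,-0.486,-0.392,0,0,0,0.0919],[-0.03,-0.486,-0.392,0,0,0,0.0919],[-0.03,-0.486,-0.392,0,0,0,0.0919]]' 30; python3 -c "
from h import *
state()"
```

```text
time_s: 1.3
eef_pos: [369.6, -172.3, 327.2]
tcp_rot: [0.09, 0.702, 0.089, -0.701]
force: [1.2, -0.3, -0.2]
finger_gap: 91.9
t 1.3 j [ 0.709  0.041 -0.36   2.108  0.018  0.994 -0.978] tcp [ 369.6 -172.3  327.2] gap 91.9 F [ 1.2 -0.3 -0.2]
x [ 0.001 -0.001 -1.   ] y [ 0.251 -0.968  0.001] z [-0.968 -0.251 -0.001]
```

```bash
cat > kin.py <<'E'
from h import *
from scipy.optimize import least_squares
import itertools
Ry=lambda a:R.from_euler('y',a).as_matrix(); Rz=lambda a:R.from_euler('z',a).as_matrix()
def fkR(j,s):
    return Rz(s[0]*j[0])@Ry(j[1])@Rz(s[1]*j[2])@Ry(j[3])@Rz(s[2]*j[4])@Ry(j[5])@Rz(s[3]*j[6])
if __name__=="__main__":
    D=[([1.27403186,0.46835629,-0.01162079,1.60364228,0.00598313,1.07137426,-0.0563131],[-0.08884783,-0.7013124,-0.09006119,0.70153828]),]
    s=monitor.sense(); D.append((s["joints"],s["tcp_rot"])); print(np.array(s["joints"]).tolist(),np.array(s["tcp_rot"]).tolist(),np.array(s["eef_pos"]).tolist())
    for sg in itertools.product([1,-1],repeat=4):
        E=[fkR(j,sg).T@rot(q).as_matrix() for j,q in D]  # constant tool offset
        print(sg, np.round(np.linalg.norm(R.from_matrix(E[0].T@E[1]).as_rotvec()),3), np.round(E[0],2).tolist())
E
python3 kin.py
```

```text
[0.7086434494222954, 0.04064851036350799, -0.35988358531188336, 2.108410404314689, 0.017730787529157962, 0.9939686535252725, -0.9779040238017171] [0.08976381226718122, 0.7017336961345663, 0.0890169707434027, -0.7011335512127848] [369.6152564784471, -172.29093187615032, 327.15943858522627]
(1, 1, 1, 1) 0.005 [[-0.0, 0.87, 0.49], [0.0, -0.49, 0.87], [1.0, 0.0, 0.0]]
(1, 1, 1, -1) 1.843 [[-0.0, 0.81, 0.58], [0.0, -0.58, 0.81], [1.0, 0.0, 0.0]]
(1, 1, -1, 1) 0.024 [[-0.0, 0.88, 0.48], [0.01, -0.48, 0.88], [1.0, 0.01, -0.01]]
(1, 1, -1, -1) 1.829 [[-0.0, 0.82, 0.58], [0.01, -0.58, 0.82], [1.0, 0.01, -0.01]]
(1, -1, 1, 1) 0.699 [[-0.0, 0.88, 0.47], [-0.01, -0.47, 0.88], [1.0, -0.0, 0.01]]
(1, -1, 1, -1) 1.144 [[-0.0, 0.83, 0.56], [-0.01, -0.56, 0.83], [1.0, -0.0, 0.01]]
(1, -1, -1, 1) 0.712 [[-0.0, 0.89, 0.46], [0.0, -0.46, 0.89], [1.0, 0.0, 0.0]]
(1, -1, -1, -1) 1.131 [[-0.0, 0.83, 0.56], [0.0, -0.56, 0.83], [1.0, 0.0, 0.0]]
(-1, 1, 1, 1) 1.131 [[0.0, -1.0, 0.09], [-0.0, -0.09, -1.0], [1.0, -0.0, -0.0]]
(-1, 1, 1, -1) 0.712 [[-0.0, -1.0, -0.03], [-0.0, 0.03, -1.0], [1.0, -0.0, -0.0]]
(-1, 1, -1, 1) 1.145 [[-0.0, -1.0, 0.09], [0.01, -0.09, -1.0], [1.0, 0.0, 0.01]]
(-1, 1, -1, -1) 0.699 [[0.0, -1.0, -0.02], [0.01, 0.02, -1.0], [1.0, 0.0, 0.01]]
(-1, -1, 1, 1) 1.83 [[0.0, -0.99, 0.11], [-0.01, -0.11, -0.99], [1.0, -0.0, -0.01]]
(-1, -1, 1, -1) 0.028 [[-0.0, -1.0, -0.01], [-0.01, 0.01, -1.0], [1.0, -0.0, -0.01]]
(-1, -1, -1, 1) 1.843 [[-0.0, -0.99, 0.11], [0.0, -0.11, -0.99], [1.0, -0.0, 0.0]]
(-1, -1, -1, -1) 0.0 [[-0.0, -1.0, -0.0], [0.0, 0.0, -1.0], [1.0, -0.0, 0.0]]
```

```bash
cat > data.py <<'E'
D=[([1.27403186,0.46835629,-0.01162079,1.60364228,0.00598313,1.07137426,-0.0563131],[163.03,-628.8,301.9]),
([0.7086434494222954, 0.04064851036350799, -0.35988358531188336, 2.108410404314689, 0.017730787529157962, 0.9939686535252725, -0.9779040238017171],[369.6152564784471, -172.29093187615032, 327.15943858522627]),
]
E
cat > fk.py <<'E'
from kin import *
from data import D
TO=np.array([[0,-1,0],[0,0,-1],[1,0,0]]).astype(float)
# params: h, upper(x,y,z), fore(x,y,z), hand(x,y,z)
def fkP(j,p):
    A=Rz(-j[0])@Ry(j[1]); B=A@Rz(-j[2]); C=B@Ry(j[3]); Dd=C@Rz(-j[4]); E=Dd@Ry(j[5])
    return np.array([0,0,p[0]])+B@p[1:4]+Dd@p[4:7]+E@np.array([p[7],p[8],p[9]]), E@Rz(-j[6])@TO
p0=np.array([340,0,0,400,0,0,400,0,0,250.])
w=1/np.array([60,40,40,60,40,40,60,40,40,60])
def fitp():
    f=lambda p:np.r_[np.concatenate([fkP(j,p)[0]-np.array(x) for j,x in D])/1.0,(p-p0)*w]
    return least_squares(f,p0).x
if __name__=="__main__":
    p=fitp(); print(np.round(p,1)); print([np.round(fkP(j,p)[0]-np.array(x),1).tolist() for j,x in D])
E
python3 fk.py
```

```text
[316.3  -9.2 -11.7 541.4  12.7 -10.3 458.1 -17.1 -10.3 270.3]
[[0.9, 0.4, 0.0], [-0.2, -1.0, -0.0]]
```

```bash
cat > ik.py <<'E'
from fk import *
P=fitp()
lo=np.array([-2.53,-.31,-1.57,.28,-1.29,.15,-2.92])+.06; hi=np.array([2.53,2.02,1.55,2.44,4.43,1.84,2.92])-.06
rng=np.random.default_rng(0)
def ori(th,ph,s):  # th from straight down toward azimuth ph; tool z = s*(upward-ish/forward) 
    th,ph=np.radians([th,ph]); d=np.array([np.cos(ph),np.sin(ph),0]); z=np.array([0,0,1.])
    x=np.sin(th)*d-np.cos(th)*z; zz=s*(np.cos(th)*d+np.sin(th)*z); y=np.cross(zz,x)
    return np.c_[x,y,zz]
def ik(pos,Rm,n=6,seeds=()):
    best=None
    def f(j):
        q,r=fkP(j,P); return np.r_[(q-pos)/10,R.from_matrix(r.T@Rm).as_rotvec()*10]
    sd=list(seeds)+[lo+(hi-lo)*rng.random(7) for _ in range(n)]
    for s0 in sd:
        q=least_squares(f,np.clip(s0,lo+1e-3,hi-1e-3),bounds=(lo,hi),max_nfev=60)
        if best is None or q.cost<best.cost: best=q
        if best.cost<1e-3: break
    return best
E
cat > scan.py <<'E'
from ik import *
import sys
G={"stand":np.array([462,-171,100.]),"rest":np.array([463.5,183,39.5])}
for nm,ths in (("stand",(45,60,75,90)),):
  for th in ths:
    for s in (1,-1):
      out=""
      for ph in range(-180,180,30):
        Rm=ori(th,ph,s); b=ik(G[nm]-69*Rm[:,0],Rm)
        out+=f"{ph}:{'OK' if b.cost<.02 else '%.1f'%b.cost} "
      print(nm,th,s,out,flush=True)
E
time python3 scan.py
```

```text
stand 45 1 -180:OK -150:OK -120:OK -90:OK -60:0.5 -30:8.0 0:3.7 30:OK 60:OK 90:1.0 120:OK 150:OK 
stand 45 -1 -180:OK -150:OK -120:OK -90:OK -60:0.5 -30:6.3 0:3.7 30:OK 60:OK 90:OK 120:OK 150:OK 
stand 60 1 -180:OK -150:OK -120:OK -90:OK -60:0.6 -30:26.2 0:11.0 30:OK 60:OK 90:45.4 120:OK 150:0.2 
stand 60 -1 -180:OK -150:OK -120:OK -90:OK -60:0.6 -30:20.1 0:9.0 30:OK 60:OK 90:OK 120:OK 150:0.2 
stand 75 1 -180:3.0 -150:OK -120:OK -90:OK -60:0.2 -30:19.9 0:9.4 30:OK 60:OK 90:OK 120:0.2 150:4.6 
stand 75 -1 -180:3.0 -150:OK -120:OK -90:OK -60:0.5 -30:19.9 0:9.4 30:OK 60:OK 90:OK 120:0.2 150:4.6 
stand 90 1 -180:10.1 -150:0.2 -120:OK -90:OK -60:0.0 -30:9.6 0:3.5 30:OK 60:OK 90:OK 120:2.3 150:14.3 
stand 90 -1 -180:10.1 -150:0.2 -120:OK -90:OK -60:0.1 -30:9.6 0:3.5 30:OK 60:OK 90:OK 120:2.3 150:14.3 
real	2m19.436s
user	2m4.462s
sys	0m0.249s
```

```bash
cat > track.py <<'E'
from ik import *
from scipy.spatial.transform import Slerp
def step(j,pos,Rm):
    f=lambda q:np.r_[(fkP(q,P)[0]-pos)/5,R.from_matrix(fkP(q,P)[1].T@Rm).as_rotvec()*20,(q-j)*.15]
    q=least_squares(f,np.clip(j,lo+1e-3,hi-1e-3),bounds=(lo,hi),max_nfev=40)
    return q.x,np.abs(fkP(q.x,P)[0]-pos).max(),np.linalg.norm(R.from_matrix(fkP(q.x,P)[1].T@Rm).as_rotvec())
def go(j,pos,Rm,n=12,name=""):
    p0,R0=fkP(j,P); sl=Slerp([0,1],R.from_matrix([R0,Rm])); w=0;mx=0
    for k in range(1,n+1):
        t=k/n; jn,e,a=step(j,p0+(pos-p0)*t,sl(t).as_matrix()); mx=max(mx,np.abs(jn-j).max()); j=jn; w=max(w,e+50*a)
    print(name,"j",np.round(j,2),"maxerr %.1f maxstep %.2f"%(w,mx)); return j
if __name__=="__main__":
  j0=np.array(D[1][0]); ST=np.array([462,-171,95.]); RE=np.array([463.5,183,39.5])
  # ph azimuths: rest axis 104.3deg
  for th in (45,60,70):
   for php,phf in ((-90,90),(-110,70),(-75,60)):
    print("th",th,php,phf)
    j=go(j0,np.array([440,-60,300.]),ori(5,-90,1),name="up")
    Rp=ori(th,php,1); g=ST-69*Rp[:,0]
    j=go(j,g-100*Rp[:,0],Rp,name="pre"); j=go(j,g,Rp,name="pick"); j=go(j,g+[0,0,90],Rp,name="lift")
    Rr=ori(90-th,104.3,-1); gr=RE-15*np.array([-.247,.969,0])-69*Rr[:,0]
    j=go(j,gr+[0,0,80],Rr,n=25,name="rest above"); j=go(j,gr,Rr,name="rest")
    Rr=ori(90-th,104.3-180,1); gr=RE+15*np.array([-.247,.969,0])-69*Rr[:,0]
    j=go(j,gr+[0,0,80],Rr,name="re above"); j=go(j,gr,Rr,name="regrasp"); j=go(j,gr+[0,0,80],Rr,name="re above")
    Rf=ori(th,phf,-1); g=ST-69*Rf[:,0]
    j=go(j,g+[0,0,90],Rf,n=25,name="over well"); j=go(j,g,Rf,name="final")
E
time python3 track.py
```

```text
th 45 -90 90
up j [ 0.55  0.15 -0.59  2.09  0.21  0.94 -0.17] maxerr 0.0 maxstep 0.07
pre j [ 0.03  0.48 -0.47  2.15  0.99  1.24 -1.12] maxerr 0.0 maxstep 0.09
pick j [ 0.11  0.6  -0.38  2.21  1.19  1.09 -1.22] maxerr 0.0 maxstep 0.02
lift j [ 0.14  0.42 -0.42  2.18  1.05  1.16 -1.01] maxerr 0.0 maxstep 0.02
rest above j [ 0.85  0.89 -1.1   2.03 -0.02  0.75  0.17] maxerr 0.0 maxstep 0.06
rest j [ 0.78  1.01 -0.99  2.03  0.05  0.64  0.21] maxerr 0.0 maxstep 0.01
re above j [-0.71  0.66 -0.22  1.91  0.76  1.28 -1.17] maxerr 0.0 maxstep 0.17
regrasp j [-0.72  0.79 -0.2   1.92  0.81  1.18 -1.27] maxerr 0.0 maxstep 0.01
re above j [-0.71  0.66 -0.22  1.91  0.76  1.28 -1.17] maxerr 0.0 maxstep 0.01
over well j [ 1.04  0.63 -0.5   1.77 -0.38  1.28  0.76] maxerr 0.0 maxstep 0.15
final j [ 1.02  0.77 -0.47  1.8  -0.34  1.14  0.81] maxerr 0.0 maxstep 0.01
th 45 -110 70
up j [ 0.55  0.15 -0.59  2.09  0.21  0.94 -0.17] maxerr 0.0 maxstep 0.07
pre j [ 0.03  0.59 -0.39  1.92  0.79  1.39 -1.16] maxerr 0.0 maxstep 0.12
pick j [ 0.1   0.67 -0.33  2.02  0.92  1.22 -1.23] maxerr 0.0 maxstep 0.01
lift j
[... 5967 characters left out ...]
.44 -1.61] maxerr 0.0 maxstep 0.02
lift j [-0.13  0.62 -0.33  2.36  1.41  1.44 -1.41] maxerr 0.0 maxstep 0.02
rest above j [ 0.59  0.61 -1.    2.08  0.24  0.69 -0.25] maxerr 0.0 maxstep 0.06
rest j [ 0.48  0.73 -0.86  2.12  0.35  0.53 -0.29] maxerr 0.0 maxstep 0.01
re above j [-0.25  0.5  -0.55  2.02  0.68  0.99 -0.98] maxerr 0.0 maxstep 0.07
regrasp j [-0.31  0.64 -0.48  2.06  0.81  0.87 -1.12] maxerr 0.0 maxstep 0.01
re above j [-0.25  0.5  -0.55  2.02  0.68  0.99 -0.98] maxerr 0.0 maxstep 0.01
over well j [ 1.76  1.15 -1.23  2.   -0.2   0.88  0.33] maxerr 0.0 maxstep 0.15
final j [ 1.71  1.28 -1.11  1.98 -0.12  0.81  0.4 ] maxerr 0.0 maxstep 0.01
real	1m48.104s
user	1m40.029s
sys	0m0.388s
```

```bash
cat > rel.py <<'E'
from ik import ori
from h import *
def rel(pos,Rm,base=None):
    s=monitor.sense(); r=rot(s["tcp_rot"]).as_matrix(); p=np.array(s["eef_pos"])
    d=r.T@(np.array(pos)-p); v=R.from_matrix(r.T@Rm).as_rotvec(degrees=True)
    print("shift m",np.round(d/1000,4).tolist(),"turn",np.round(v,1).tolist(),"| mm %.0f deg %.0f"%(np.linalg.norm(d),np.linalg.norm(v)))
def grasp(G,Rm,back=0): return np.array(G,float)-(69+back)*Rm[:,0]
E
python3 - <<'E'
from rel import *
Rp=ori(60,-90,1); rel([450,-20,290],Rp); print(Rp)
E
```

```text
shift m [0.0371, -0.1273, -0.116] turn [-68.1, -50.8, 39.2] | mm 176 deg 94
[[ 5.30287619e-17  1.00000000e+00  3.06161700e-17]
 [-8.66025404e-01  6.12323400e-17 -5.00000000e-01]
 [-5.00000000e-01  0.00000000e+00  8.66025404e-01]]
```

```bash
python3 -m creep '[[0.037,-0.127,-0.116,-68.1,-50.8,39.2,0.0919],[0.037,-0.127,-0.116,-68.1,-50.8,39.2,0.0919],[0.037,-0.127,-0.116,-68.1,-50.8,39.2,0.0919],[0.037,-0.127,-0.116,-68.1,-50.8,39.2,0.0919],[0.037,-0.127,-0.116,-68.1,-50.8,39.2,0.0919],[0.037,-0.127,-0.116,-68.1,-50.8,39.2,0.0919],[0.037,-0.127,-0.116,-68.1,-50.8,39.2,0.0919],[0.037,-0.127,-0.116,-68.1,-50.8,39.2,0.0919]]' 30
python3 - <<'E'
from rel import *
s,r=state(); print(np.array(s["joints"]).tolist(),np.array(s["eef_pos"]).tolist())
Rp=ori(60,-90,1); rel(grasp([462,-171,95],Rp,90),Rp);
E
```

```text
time_s: 2.3
eef_pos: [449.9, -21.8, 289.7]
tcp_rot: [-0.649, -0.233, -0.18, 0.702]
force: [-0.0, -0.6, 0.7]
finger_gap: 92.0
t 2.3 j [ 0.052  0.458 -0.589  2.04   0.966  1.573 -1.152] tcp [449.9 -21.8 289.7] gap 92.0 F [-0.  -0.6  0.7]
x [-0.05  -0.827 -0.561] y [ 0.994 -0.094  0.049] z [-0.093 -0.555  0.827]
[0.05153346180943397, 0.45831491214612885, -0.5891337755988824, 2.0404994240778622, 0.9656874914519702, 1.573238218675694, -1.1519427834199751] [449.8609697648185, -21.815264319624884, 289.69493176110313]
shift m [0.0735, 0.0075, -0.09] turn [-5.2, -4.0, 3.1] | mm 116 deg 7
```

```bash
python3 -m creep '[[0.037,0.004,-0.045,-5.2,-4.0,3.1,0.0919],[0.0735,0.0075,-0.09,-5.2,-4.0,3.1,0.0919],[0.0735,0.0075,-0.09,-5.2,-4.0,3.1,0.0919],[0.0735,0.0075,-0.09,-5.2,-4.0,3.1,0.0919],[0.0735,0.0075,-0.09,-5.2,-4.0,3.1,0.0919],[0.0735,0.0075,-0.09,-5.2,-4.0,3.1,0.0919],[0.0735,0.0075,-0.09,-5.2,-4.0,3.1,0.0919],[0.0735,0.0075,-0.09,-5.2,-4.0,3.1,0.0919]]' 30
python3 - <<'E'
from rel import *
s,r=state(); print(np.array(s["joints"]).tolist(),np.array(s["eef_pos"]).tolist())
c=camera("wrist"); cv2.imwrite("pics/w1.png",c["color"]); c2=camera("scene"); cv2.imwrite("pics/s1.png",c2["color"])
for p in ([463.5,-171.6,147],[462,-171,60],[455.5,-224.4,60]): print(proj(c,p,True))
print(proj(c,s["eef_pos"]+69*r[:,0],True), proj(c,s["eef_pos"]+159*r[:,0],True))
Rp=ori(60,-90,1); rel(grasp([462,-171,95],Rp,0),Rp);
E
```

```text
time_s: 3.3
eef_pos: [461.9, -33.4, 175.0]
tcp_rot: [-0.682, -0.186, -0.182, 0.684]
force: [-0.0, 0.4, -0.7]
finger_gap: 92.0
t 3.3 j [-0.009  0.699 -0.517  2.078  1.141  1.514 -1.308] tcp [461.9 -33.4 175. ] gap 92.0 F [-0.   0.4 -0.7]
x [-0.002 -0.865 -0.503] y [ 1.    -0.005  0.004] z [-0.006 -0.503  0.865]
[-0.008687688040999321, 0.6991942815515103, -0.5172971289499573, 2.0782362425491674, 1.1413669371360802, 1.514384730458328, -1.307759556878164] [461.9355287022096, -33.4123998965211, 174.99133336069553]
[316.04498475 276.24355373]
[313.67833162 171.01492749]
[307.38074526 190.99683168]
[313.40757063 257.13551674] [313.38216005 211.42268408]
shift m [0.0899, 0.0004, 0.0001] turn [-0.3, -0.2, 0.1] | mm 90 deg 0
```

View pics/w1.png

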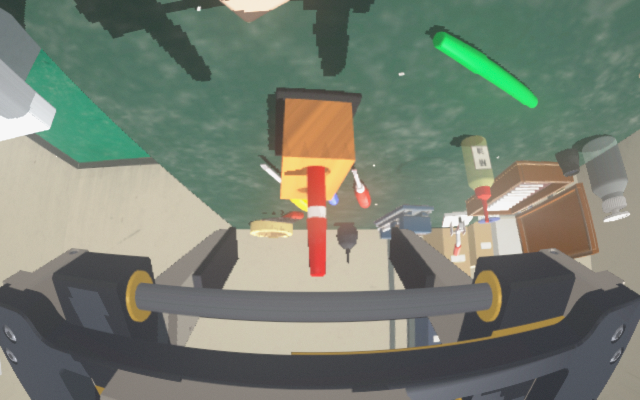

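View pics/s1.png

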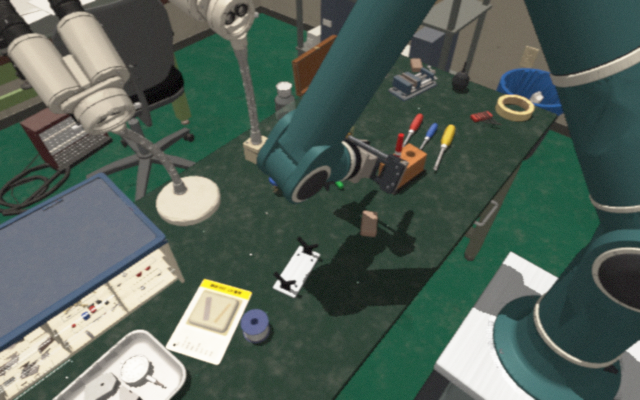

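```bash
python3 -m creep '[[0.03,0.001,0,0,0,0,0.0919],[0.06,0.0015,0,0,0,0,0.0919],[0.08,0.0015,0,0,0,0,0.0919],[0.09,0.0015,0,0,0,0,0.0919],[0.09,0.0015,0,0,0,0,0.0919],[0.09,0.0015,0,0,0,0,0.01],[0.09,0.0015,0,0,0,0,0.01],[0.09,0.0015,0,0,0,0,0.01]]' 25
python3 - <<'E'
from rel import *
s,r=state(); 
c=camera("wrist"); cv2.imwrite("pics/w2.png",c["color"])
E
```

```text
time_s: 4.4
eef_pos: [463.3, -110.8, 129.4]
tcp_rot: [-0.682, -0.186, -0.183, 0.684]
force: [0.5, 0.8, -0.1]
finger_gap: 64.4
t 4.4 j [ 0.084  0.761 -0.435  2.123  1.294  1.407 -1.343] tcp [ 463.3 -110.8  129.4] gap 64.4 F [ 0.5  0.8 -0.1]
x [-0.002 -0.864 -0.503] y [ 1.    -0.004  0.003] z [-0.005 -0.503  0.864]
```

View pics/w2.png

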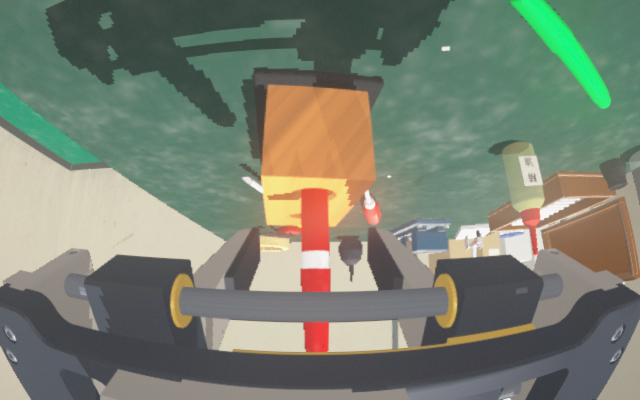

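```bash
python3 -m creep '[[0,0,0,0,0,0,0.01],[0,0,0,0,0,0,0.01],[0,0,0,0,0,0,0.01],[0,0,0,0,0,0,0.01],[0,0,0,0,0,0,0.01],[0,0,0,0,0,0,0.01],[0,0,0,0,0,0,0.01],[0,0,0,0,0,0,0.01]]' 25
python3 - <<'E'
from rel import *
s,r=state(); p=s["eef_pos"]
rel(p+[0,0,95],ori(60,-90,1))
E
```

```text
time_s: 5.45
eef_pos: [463.1, -111.2, 129.2]
tcp_rot: [-0.682, -0.185, -0.183, 0.684]
force: [0.7, 0.1, -0.6]
finger_gap: 14.6
t 5.45 j [ 0.085  0.761 -0.435  2.123  1.294  1.407 -1.343] tcp [ 463.1 -111.2  129.2] gap 14.6 F [ 0.7  0.1 -0.6]
x [-0.002 -0.865 -0.502] y [ 1.    -0.004  0.003] z [-0.005 -0.502  0.865]
shift m [-0.0477, 0.0003, 0.0821] turn [-0.3, -0.2, 0.1] | mm 95 deg 0
```

```bash
python3 -m creep '[[-0.005,0,0.009,0,0,0,0.01],[-0.015,0,0.026,0,0,0,0.01],[-0.025,0,0.043,0,0,0,0.01],[-0.035,0,0.061,0,0,0,0.01],[-0.045,0,0.078,0,0,0,0.01],[-0.05,0,0.086,0,0,0,0.01],[-0.05,0,0.086,0,0,0,0.01],[-0.05,0,0.086,0,0,0,0.01]]' 25
python3 - <<'E'
from rel import *
s,r=state(); 
c=camera("wrist"); cv2.imwrite("pics/w3.png",c["color"])
c=camera("scene"); crop(c["color"],340,90,100,100,6,"pics/s3.png")
E
```

```text
time_s: 6.45
eef_pos: [462.6, -111.3, 228.2]
tcp_rot: [-0.681, -0.185, -0.183, 0.684]
force: [-0.8, 0.4, -0.6]
finger_gap: 15.0
t 6.45 j [ 0.127  0.554 -0.487  2.124  1.197  1.45  -1.149] tcp [ 462.6 -111.3  228.2] gap 15.0 F [-0.8  0.4 -0.6]
x [-0.003 -0.865 -0.503] y [ 1.    -0.005  0.002] z [-0.004 -0.503  0.865]
```

View pics/w3.png

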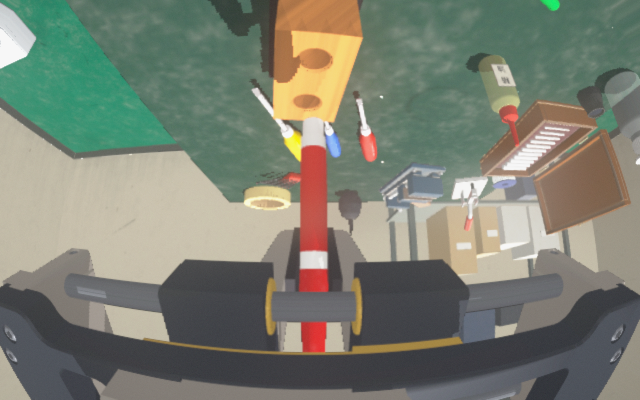

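View pics/s3.png

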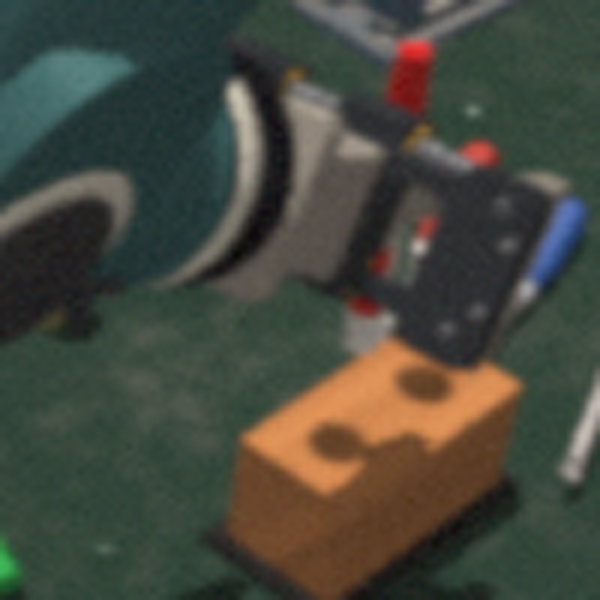

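Run:
```python
from rel import *
d=np.array([np.cos(1.82),np.sin(1.82),0]); RE=np.array([463.5,182.8,39.5])
Rr=ori(30,np.degrees(1.82),-1)
rel(grasp(RE-15*d+[0,0,100],Rr),Rr)
```

```text
shift m [-0.1983, 0.012, -0.1486] turn [-15.6, 89.3, 4.1] | mm 248 deg 91
```

```bash
python3 -m creep '[[-0.05,0.002,-0.02,-1.7,10,0.5,0.01],[-0.09,0.003,-0.05,-3.4,20,0.9,0.01],[-0.13,0.005,-0.08,-5.2,30,1.4,0.01],[-0.16,0.007,-0.1,-6.9,40,1.8,0.01],[-0.18,0.008,-0.12,-8.7,50,2.3,0.01],[-0.19,0.009,-0.135,-10.4,60,2.7,0.01],[-0.1983,0.01,-0.145,-12.1,70,3.2,0.01],[-0.1983,0.012,-0.1486,-13.9,80,3.7,0.01]]' 25
python3 - <<'E'
from rel import *
s,r=state(); 
d=np.array([np.cos(1.82),np.sin(1.82),0]); RE=np.array([463.5,182.8,39.5])
Rr=ori(30,np.degrees(1.82),-1)
rel(grasp(RE-15*d+[0,0,60],Rr),Rr)
E
```

```text
time_s: 7.55
eef_pos: [475.8, 135.6, 200.0]
tcp_rot: [0.44, 0.509, 0.648, -0.357]
force: [-0.3, 0.0, -1.5]
finger_gap: 14.7
t 7.55 j [ 0.666  0.689 -1.092  2.007  0.336  0.784 -0.322] tcp [475.8 135.6 200. ] gap 14.7 F [-0.3  0.  -1.5]
x [-0.094  0.345 -0.934] y [ 0.974  0.226 -0.015] z [ 0.206 -0.911 -0.357]
shift m [0.0378, 0.0004, 0.0153] turn [-1.5, 9.1, 0.3] | mm 41 deg 9
```

```bash
python3 -m creep '[[0.01,0,0.004,-0.5,3,0.1,0.01],[0.02,0,0.008,-1,6,0.2,0.01],[0.03,0.0004,0.012,-1.5,9.1,0.3,0.01],[0.0378,0.0004,0.0153,-1.5,9.1,0.3,0.01],[0.0378,0.0004,0.0153,-1.5,9.1,0.3,0.01],[0.0378,0.0004,0.0153,-1.5,9.1,0.3,0.01],[0.0378,0.0004,0.0153,-1.5,9.1,0.3,0.01],[0.0378,0.0004,0.0153,-1.5,9.1,0.3,0.01]]' 25
python3 - <<'E'
from rel import *
s,r=state(); print(s["eef_pos"]+69*r[:,0])
for n in ("wrist","scene","top"):
    c=camera(n); cv2.imwrite(f"pics/{n}4.png",c["color"])
    if n=="scene": crop(c["color"],240,200,120,110,6,"pics/s4.png")
    if n=="top": crop(c["color"],220,185,110,80,7,"pics/t4.png")
E
```

```text
time_s: 8.55
eef_pos: [476.0, 134.0, 159.5]
tcp_rot: [0.396, 0.531, 0.682, -0.308]
force: [-1.1, 0.5, 0.3]
finger_gap: 15.0
t 8.55 j [ 0.727  0.844 -1.104  2.02   0.331  0.707 -0.215] tcp [476.  134.  159.5] gap 15.0 F [-1.1  0.5  0.3]
x [-0.121  0.48  -0.869] y [0.969 0.245 0.   ] z [ 0.213 -0.842 -0.495]
[467.66352758 167.1427532   99.51580479]
```

View pics/wrist4.png

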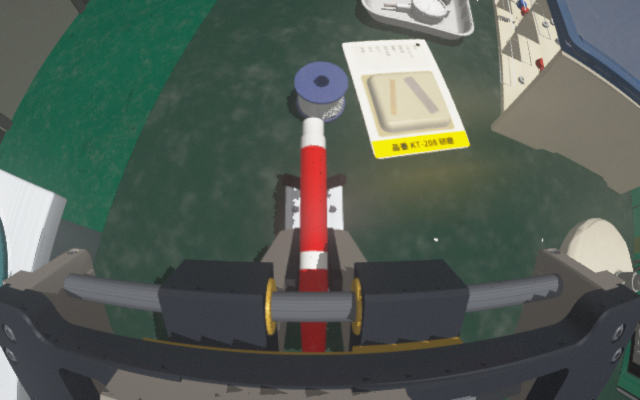

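View pics/s4.png

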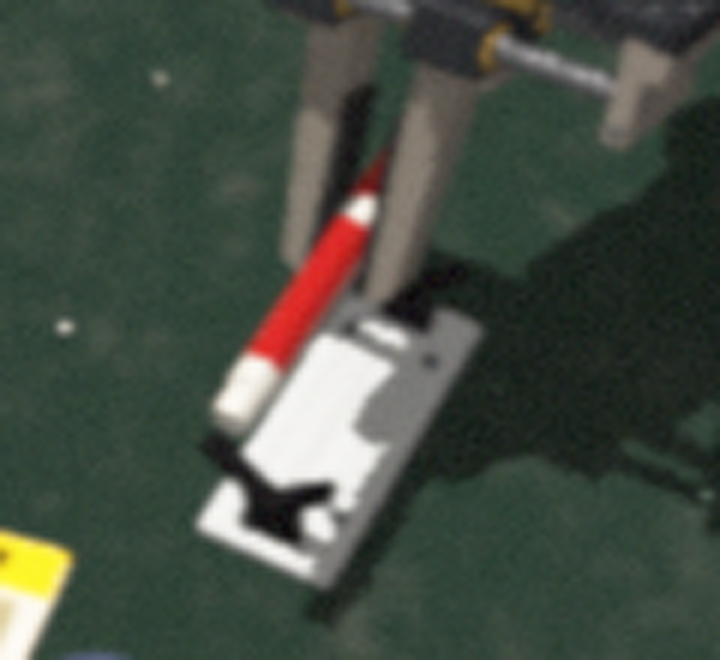

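View pics/t4.png

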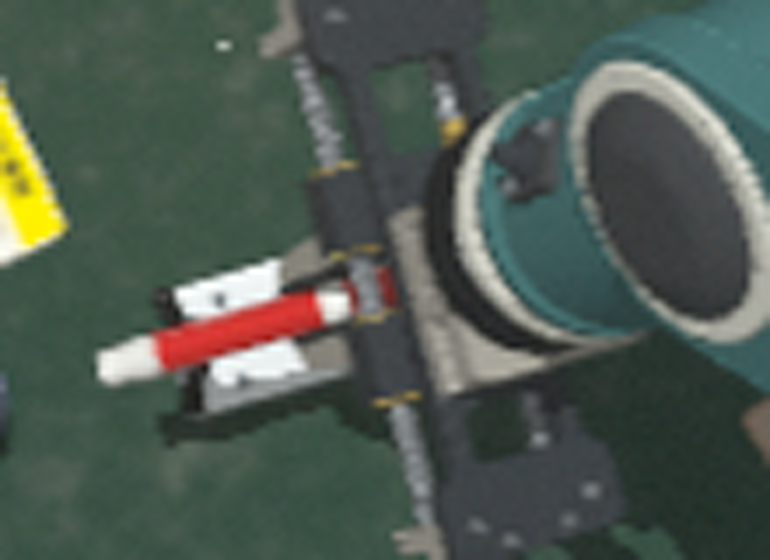

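Run:
```python
from h import *
t=camera("top");s=camera("scene")
def T(x,y,ox,oy,k): return np.array([ox+(x+.5)/k-.5, oy+(y+.5)/k-.5])
def tri(a,b):
    o1,d1=ray(t,*a); o2,d2=ray(s,*b); k=np.linalg.lstsq(np.c_[d1,-d2],o2-o1,rcond=None)[0]
    print(np.round(o1+d1*k[0],1),np.round(o2+d2*k[1],1))
tri(T(102,369,220,185,7),T(232,412,240,200,6))
tri(T(158,353,220,185,7),T(261,360,240,200,6)) # white/red boundary
tri(T(322,306,220,185,7),T(352,222,240,200,6)) # red/white ring
p=np.array([447.3,247.1,99.5]); print((proj(t,p)-[220,185])*7,(proj(s,p)-[240,200])*6)
p=np.array([467.66,167.1,99.5]); print((proj(t,p)-[220,185])*7,(proj(s,p)-[240,200])*6)
```

```text
[445.7 246.7 104.1] [446.1 247.  104.2]
[450.6 227.1 104.9] [452.1 228.3 105.1]
[465.2 170.  105. ] [466.8 171.3 105.1]
[100.218469   361.16055859] [227.5558385  416.08051117]
[328.88748593 295.6183917 ] [357.09176602 220.8929049 ]
```

```bash
python3 -m creep '[[0.0087,0,0.005,0,0,0,0.01],[0.0174,0,0.0099,0,0,0,0.01],[0.0261,0,0.0149,0,0,0,0.01],[0.0348,0,0.0198,0,0,0,0.01],[0.0417,0,0.0238,0,0,0,0.01],[0.0461,0,0.0262,0,0,0,0.01],[0.0487,0,0.0277,0,0,0,0.01],[0.0487,0,0.0277,0,0,0,0.01]]' 25
python3 - <<'E'
from rel import *
s,r=state(); print(s["eef_pos"]+69*r[:,0])
c=camera("wrist"); cv2.imwrite("pics/w5.png",c["color"])
c=camera("scene");crop(c["color"],240,200,120,110,6,"pics/s5.png")
E
```

```text
time_s: 9.8
eef_pos: [475.9, 134.0, 103.0]
tcp_rot: [0.396, 0.531, 0.682, -0.309]
force: [0.8, -0.2, -0.1]
finger_gap: 14.8
t 9.8 j [ 0.669  0.918 -1.011  2.032  0.394  0.614 -0.217] tcp [475.9 134.  103. ] gap 14.8 F [ 0.8 -0.2 -0.1]
x [-0.122  0.481 -0.868] y [ 0.97   0.245 -0.   ] z [ 0.212 -0.842 -0.496]
[467.53264627 167.1617986   43.135701  ]
```

View pics/s5.png

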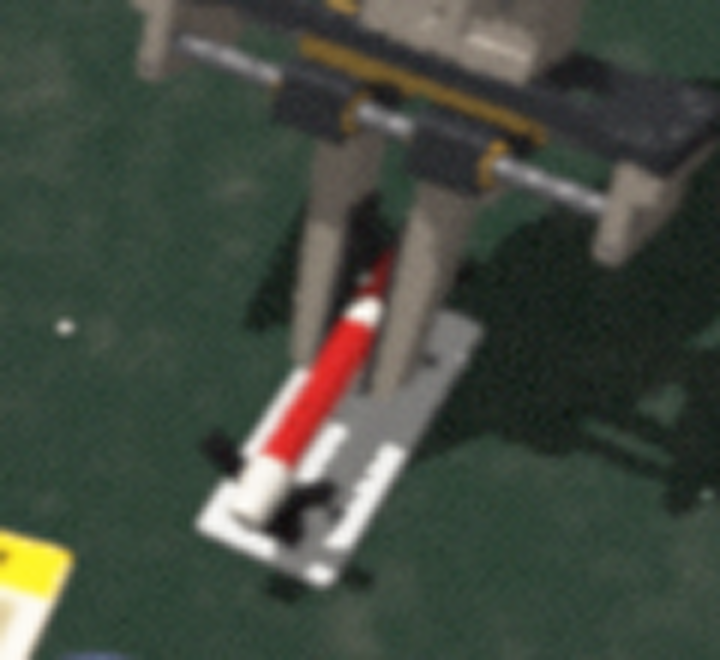

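View pics/w5.png

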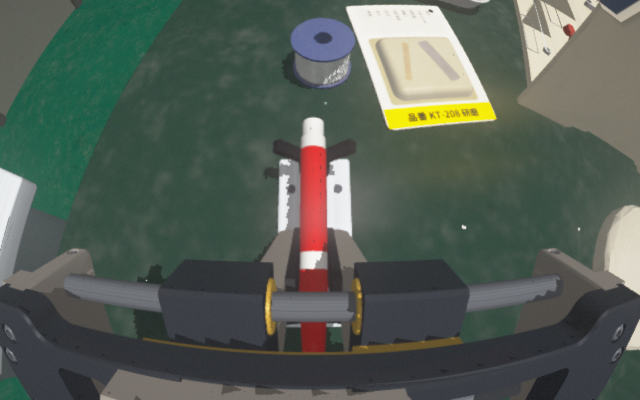

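```bash
python3 -m creep '[[0.0009,0,0.0005,0,0,0,0.01],[0.0017,0,0.001,0,0,0,0.01],[0.0026,0,0.0015,0,0,0,0.01],[0.0026,0,0.0015,0,0,0,0.01],[0.0026,0,0.0015,0,0,0,0.01],[0.0026,0,0.0015,0,0,0,0.01],[0.0026,0,0.0015,0,0,0,0.01],[0.0026,0,0.0015,0,0,0,0.01]]' 25
python3 - <<'E'
from rel import *
s,r=state(); print(s["eef_pos"]+69*r[:,0])
E
```

```text
time_s: 10.9
eef_pos: [475.9, 133.9, 100.1]
tcp_rot: [0.396, 0.531, 0.682, -0.309]
force: [-0.2, -0.5, 0.5]
finger_gap: 14.9
t 10.9 j [ 0.666  0.922 -1.006  2.032  0.397  0.609 -0.217] tcp [475.9 133.9 100.1] gap 14.9 F [-0.2 -0.5  0.5]
x [-0.122  0.481 -0.868] y [ 0.97   0.245 -0.   ] z [ 0.212 -0.842 -0.496]
[467.52756581 167.11864078  40.17440716]
```

```bash
python3 -m creep '[[0.0009,0,0.0005,0,0,0,0.01],[0.0017,0,0.001,0,0,0,0.01],[0.0026,0,0.0015,0,0,0,0.01],[0.0026,0,0.0015,0,0,0,0.01],[0.0026,0,0.0015,0,0,0,0.01],[0.0026,0,0.0015,0,0,0,0.01],[0.0026,0,0.0015,0,0,0,0.01],[0.0026,0,0.0015,0,0,0,0.01]]' 25
python3 - <<'E'
from rel import *
s,r=state(); print(s["eef_pos"]+69*r[:,0], s["ft_torque"])
c=camera("scene");crop(c["color"],240,200,120,110,6,"pics/s6.png")
E
```

```text
time_s: 11.9
eef_pos: [476.7, 134.3, 98.2]
tcp_rot: [0.396, 0.532, 0.682, -0.308]
force: [-0.0, -4.2, 11.6]
finger_gap: 14.6
t 11.9 j [ 0.663  0.925 -1.002  2.031  0.399  0.605 -0.216] tcp [476.7 134.3  98.2] gap 14.6 F [-0.  -4.2 11.6]
x [-0.12   0.482 -0.868] y [0.97  0.244 0.001] z [ 0.213 -0.842 -0.496]
[468.35475205 167.49176388  38.3430879 ] [0.18193584 0.21135516 0.15955171]
```

View pics/s6.png

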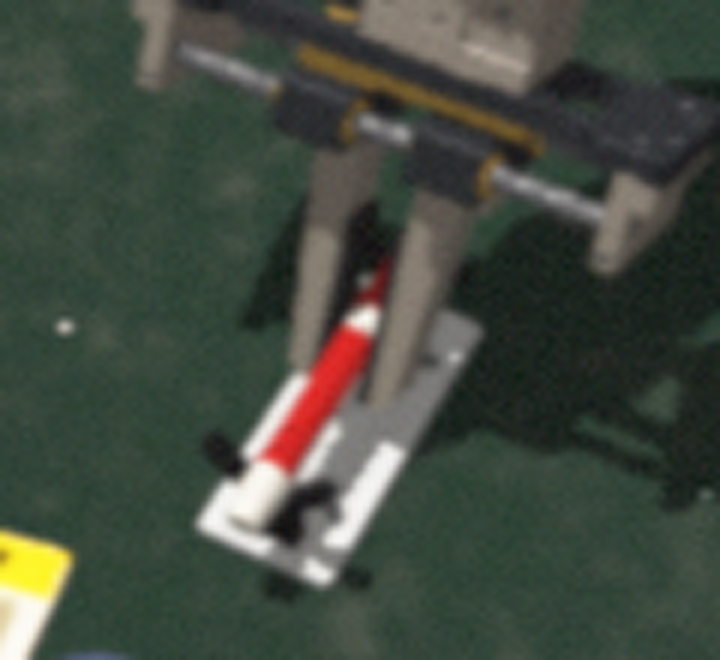

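```bash
python3 -m creep '[[-0.0006,0,-0.0003,0,0,0,0.01],[-0.0006,0,-0.0003,0,0,0,0.02],[-0.0006,0,-0.0003,0,0,0,0.03],[-0.0006,0,-0.0003,0,0,0,0.05],[-0.0006,0,-0.0003,0,0,0,0.06],[-0.0006,0,-0.0003,0,0,0,0.06],[-0.0006,0,-0.0003,0,0,0,0.06],[-0.0006,0,-0.0003,0,0,0,0.06]]' 25
python3 - <<'E'
from rel import *
s,r=state(); print(s["eef_pos"]+69*r[:,0], s["ft_torque"])
c=camera("scene");crop(c["color"],240,200,120,110,6,"pics/s7.png")
c=camera("wrist"); cv2.imwrite("pics/w7.png",c["color"])
E
```

```text
time_s: 12.95
eef_pos: [475.9, 133.9, 97.7]
tcp_rot: [0.396, 0.531, 0.682, -0.309]
force: [0.3, 0.2, -0.5]
finger_gap: 59.9
t 12.95 j [ 0.663  0.925 -1.002  2.032  0.4    0.606 -0.216] tcp [475.9 133.9  97.7] gap 59.9 F [ 0.3  0.2 -0.5]
x [-0.122  0.481 -0.868] y [ 0.97   0.245 -0.   ] z [ 0.212 -0.842 -0.496]
[467.50916885 167.08074058  37.83896551] [-0.49153793 -0.20519143 -0.02099535]
```

View pics/s7.png

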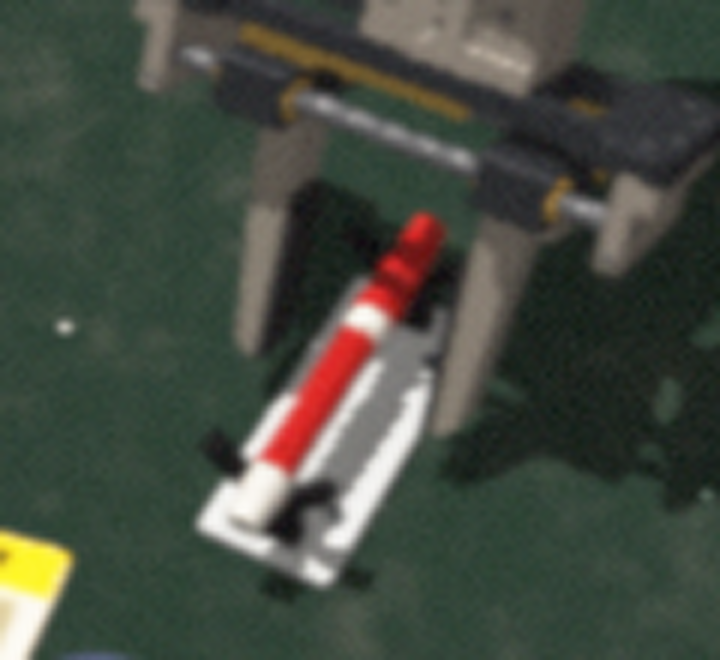

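View pics/w7.png

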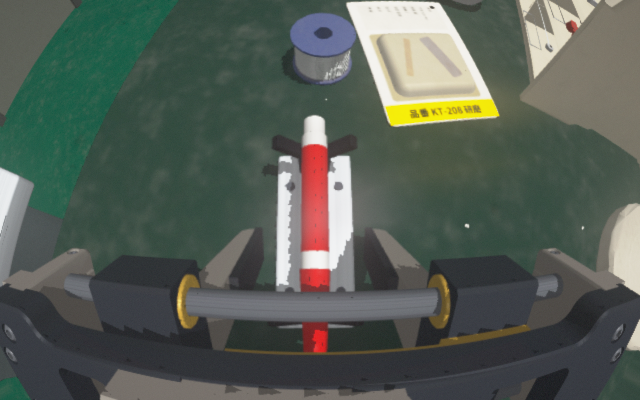

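Run:
```python
from rel import *
d=np.array([np.cos(1.82),np.sin(1.82),0]); RE=np.array([463.5,182.8,39.5])
Rr=ori(30,np.degrees(1.82)-180,1)
rel(grasp(RE+15*d+[0,0,80],Rr),Rr)
```

```text
shift m [-0.0212, -0.0002, -0.1273] turn [-0.1, -59.7, 0.0] | mm 129 deg 60
```

```bash
python3 -m creep '[[-0.043,0,-0.025,0,0,0,0.06],[-0.0695,0,-0.04,0,0,0,0.06],[-0.0695,0,-0.05,0,-10,0,0.06],[-0.06,0,-0.07,0,-20,0,0.06],[-0.05,0,-0.09,0,-30,0,0.06],[-0.035,0,-0.11,0,-40,0,0.06],[-0.025,0,-0.125,0,-50,0,0.06],[-0.0212,0,-0.1273,0,-59.7,0,0.06]]' 25
python3 - <<'E'
from rel import *
s,r=state(); print(s["eef_pos"]+69*r[:,0])
d=np.array([np.cos(1.82),np.sin(1.82),0]); RE=np.array([463.5,182.8,39.5])
Rr=ori(30,np.degrees(1.82)-180,1)
rel(grasp(RE+15*d+[0,0,0],Rr),Rr)
for n in ("wrist","scene","top"):
    c=camera(n); cv2.imwrite(f"pics/{n}8.png",c["color"])
    if n=="scene": crop(c["color"],240,200,120,110,6,"pics/s8.png")
    if n=="top": crop(c["color"],220,185,110,80,7,"pics/t8.png")
E
```

```text
time_s: 14.05
eef_pos: [451.0, 233.1, 180.2]
tcp_rot: [0.685, 0.306, 0.393, -0.531]
force: [0.0, -0.6, -0.6]
finger_gap: 60.2
t 14.05 j [-0.285  0.604 -0.605  1.933  0.823  1.207 -1.114] tcp [451.  233.1 180.2] gap 60.2 F [ 0.  -0.6 -0.6]
x [ 0.127 -0.487 -0.864] y [0.969 0.248 0.002] z [ 0.213 -0.838  0.503]
[459.69857094 199.46846897 120.55198337]
shift m [0.0711, -0.0004, -0.0387] turn [0.0, 0.2, -0.2] | mm 81 deg 0
```

View pics/s8.png

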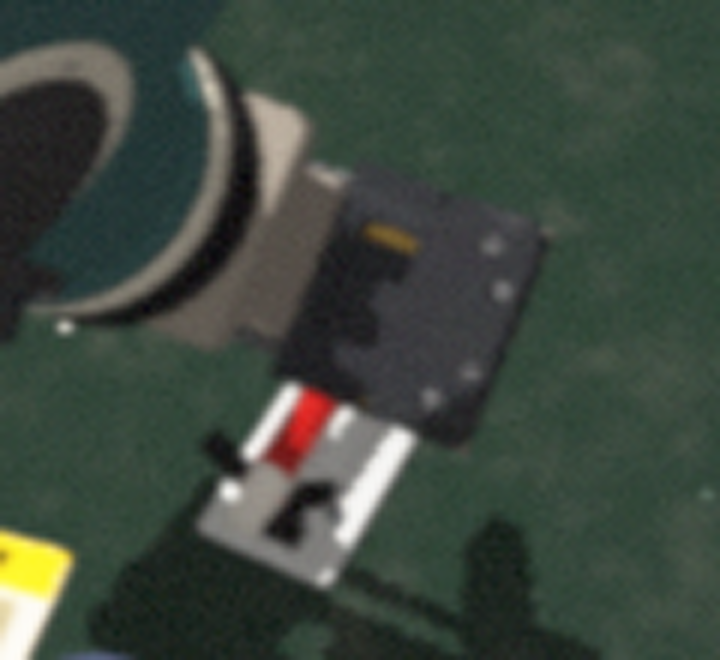

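View pics/t8.png

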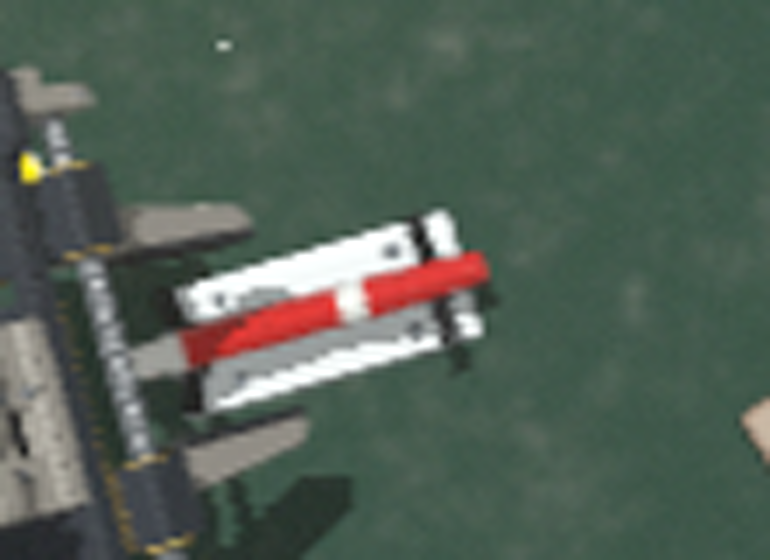

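View pics/wrist8.png

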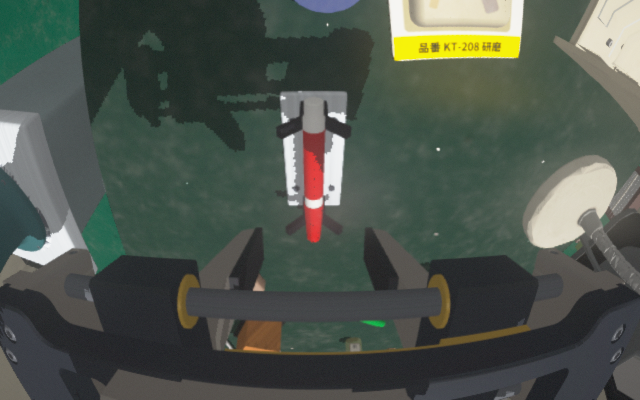

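Run:
```python
from h import *
t=camera("top")
def T(x,y,ox,oy,k): return np.array([ox+(x+.5)/k-.5, oy+(y+.5)/k-.5])
a=atz(t,*T(489,266,220,185,7),39.5);b=atz(t,*T(132,363,220,185,7),39.5); r=atz(t,*T(352,301,220,185,7),44)
v=b-a
print(a,b,r,np.linalg.norm(v),(a+b)/2,np.degrees(np.arctan2(v[1],v[0])))
```

```text
[478.46710587 115.31714749  39.5       ] [446.64107922 248.11508801  39.5       ] [467.0156664  165.90818987  44.        ] 136.55837205784906 [462.55409254 181.71611775  39.5       ] 103.4771785266602
```

```bash
python3 -m creep '[[0.018,0,-0.01,0,0,0,0.06],[0.036,0,-0.0195,0,0,0,0.06],[0.053,0,-0.029,0,0,0,0.06],[0.065,0,-0.0355,0,0,0,0.06],[0.0705,-0.0005,-0.0385,0,0,0,0.06],[0.0705,-0.0005,-0.0385,0,0,0,0.05],[0.0705,-0.0005,-0.0385,0,0,0,0.04],[0.0705,-0.0005,-0.0385,0,0,0,0.03]]' 25
python3 - <<'E'
from rel import *
s,r=state(); print(s["eef_pos"]+69*r[:,0])
c=camera("wrist"); cv2.imwrite("pics/w9.png",c["color"])
E
```

```text
time_s: 15.25
eef_pos: [451.7, 229.2, 99.5]
tcp_rot: [0.683, 0.308, 0.395, -0.532]
force: [-0.4, 0.4, -0.5]
finger_gap: 32.4
t 15.25 j [-0.322  0.734 -0.546  1.955  0.923  1.105 -1.229] tcp [451.7 229.2  99.5] gap 32.4 F [-0.4  0.4 -0.5]
x [ 0.123 -0.484 -0.867] y [0.97  0.245 0.001] z [ 0.212 -0.84   0.499]
[460.1289714  195.82555108  39.75637385]
```

View pics/w9.png

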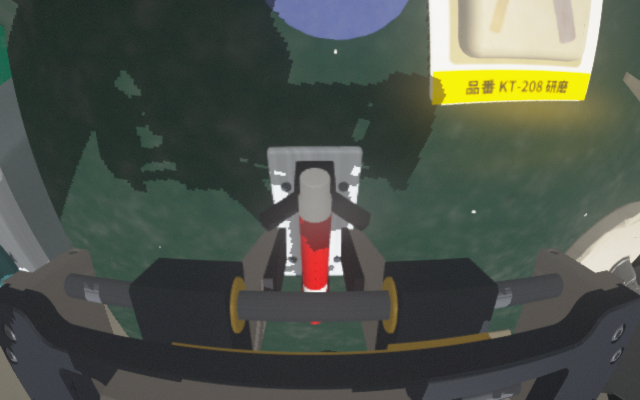

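```bash
python3 -m creep '[[0,0,0,0,0,0,0.02],[0,0,0,0,0,0,0.01],[0,0,0,0,0,0,0.01],[0,0,0,0,0,0,0.01],[0,0,0,0,0,0,0.01],[0,0,0,0,0,0,0.01],[-0.0087,0,0.005,0,0,0,0.01],[-0.0174,0,0.01,0,0,0,0.01]]' 25
python3 - <<'E'
from rel import *
s,r=state()
st=np.array([462,-170.8,0])
Rf=ori(60,85,-1); rel(grasp(st+[0,0,95+105],Rf),Rf); print(grasp(st+[0,0,200],Rf))
E
```

```text
time_s: 16.3
eef_pos: [450.3, 228.6, 119.1]
tcp_rot: [0.683, 0.307, 0.395, -0.533]
force: [0.1, -0.6, -0.2]
finger_gap: 14.0
t 16.3 j [-0.31   0.7   -0.563  1.955  0.895  1.129 -1.199] tcp [450.3 228.6 119.1] gap 14.0 F [ 0.1 -0.6 -0.2]
x [ 0.12  -0.485 -0.866] y [ 0.97   0.244 -0.003] z [ 0.213 -0.84   0.499]
shift m [0.1234, -0.1062, 0.4444] turn [20.5, 89.1, 5.7] | mm 473 deg 92
[ 456.79194298 -230.32836418  234.5       ]
```

```bash
python3 -m creep '[[-0.04,0,0.023,0,0,0,0.01],[-0.08,0,0.046,0,0,0,0.01],[-0.1,0,0.058,0,0,0,0.01],[-0.078,-0.011,0.097,2,8.9,0.6,0.01],[-0.055,-0.021,0.135,4.1,17.8,1.1,0.01],[-0.033,-0.032,0.174,6.2,26.7,1.7,0.01],[-0.011,-0.042,0.212,8.2,35.6,2.3,0.01],[0.012,-0.053,0.251,10.3,44.6,2.9,0.01]]' 25
python3 - <<'E'
from rel import *
s,r=state()
st=np.array([462,-170.8,0])
Rf=ori(60,85,-1); rel(grasp(st+[0,0,95+105],Rf),Rf)
c=camera("wrist"); cv2.imwrite("pics/w10.png",c["color"])
E
```

```text
time_s: 17.3
eef_pos: [454.2, 3.1, 233.9]
tcp_rot: [0.47, 0.55, 0.567, -0.395]
force: [-0.7, -0.1, -0.4]
finger_gap: 13.7
t 17.3 j [ 0.809  0.38  -0.878  2.107  0.054  0.731  0.029] tcp [454.2   3.1 233.9] gap 13.7 F [-0.7 -0.1 -0.4]
x [ 0.046  0.252 -0.967] y [0.994 0.083 0.069] z [ 0.098 -0.964 -0.247]
shift m [-0.0593, -0.0167, 0.2252] turn [10.4, 45.2, 2.8] | mm 233 deg 46
```

View pics/w10.png

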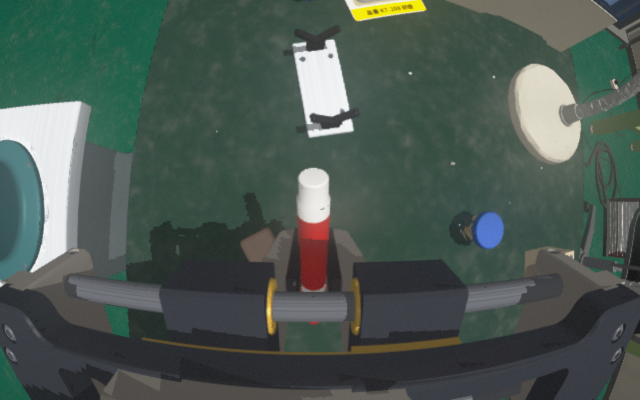

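```bash
python3 -m creep '[[-0.01,-0.003,0.038,1.7,7.5,0.5,0.01],[-0.02,-0.006,0.075,3.5,15,0.9,0.01],[-0.03,-0.008,0.113,5.2,22.6,1.4,0.01],[-0.04,-0.011,0.15,6.9,30.1,1.9,0.01],[-0.05,-0.014,0.188,8.7,37.7,2.3,0.01],[-0.0593,-0.0167,0.2252,10.4,45.2,2.8,0.01],[-0.0593,-0.0167,0.2252,10.4,45.2,2.8,0.01],[-0.0593,-0.0167,0.2252,10.4,45.2,2.8,0.01]]' 25
python3 - <<'E'
from rel import *
s,r=state(); print(s["eef_pos"]+69*r[:,0])
for n in ("wrist","scene","top"):
    c=camera(n); cv2.imwrite(f"pics/{n}11.png",c["color"])
    if n=="scene": crop(c["color"],340,70,110,120,5,"pics/s11.png")
    if n=="top": crop(c["color"],375,195,80,60,10,"pics/t11.png")
E
```

```text
time_s: 18.35
eef_pos: [457.4, -227.6, 234.7]
tcp_rot: [0.175, 0.71, 0.654, -0.193]
force: [-0.2, 0.1, 0.2]
finger_gap: 14.1
t 18.35 j [ 1.361  0.899 -0.926  1.749 -0.261  1.273  0.538] tcp [ 457.4 -227.6  234.7] gap 14.1 F [-0.2  0.1  0.2]
x [ 0.071  0.861 -0.503] y [ 0.997 -0.083 -0.003] z [-0.044 -0.501 -0.864]
[ 462.24878898 -168.13334159  200.03368255]
```

View pics/s11.png

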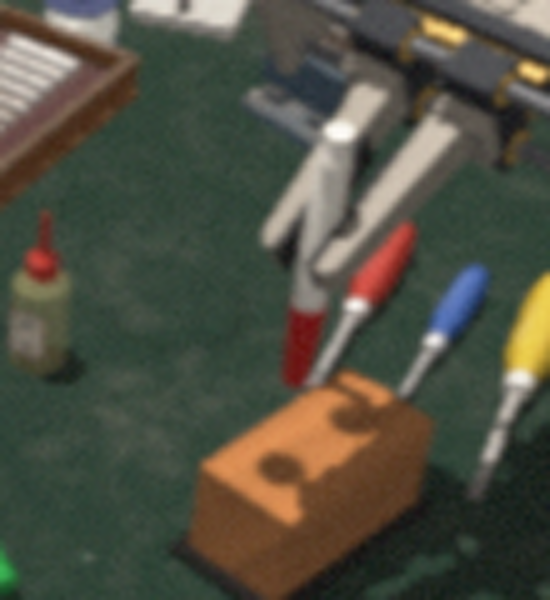

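View pics/t11.png

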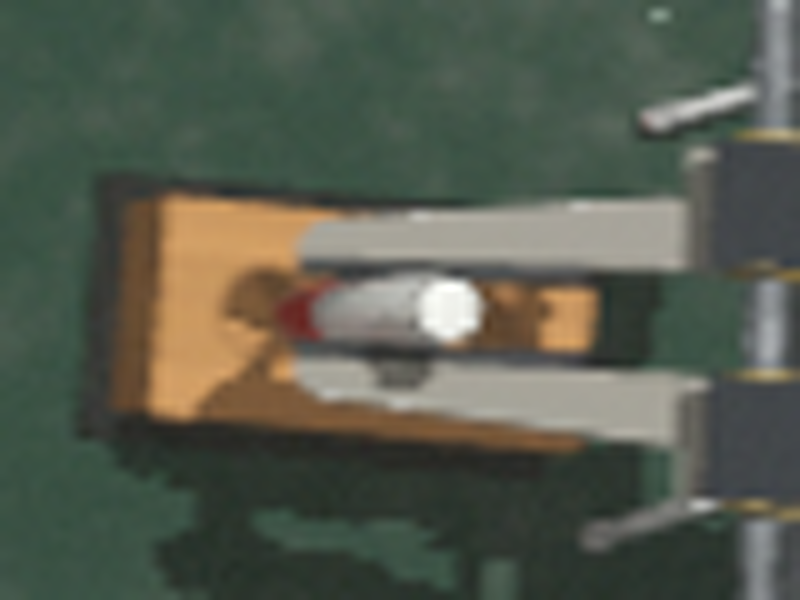

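View pics/wrist11.png

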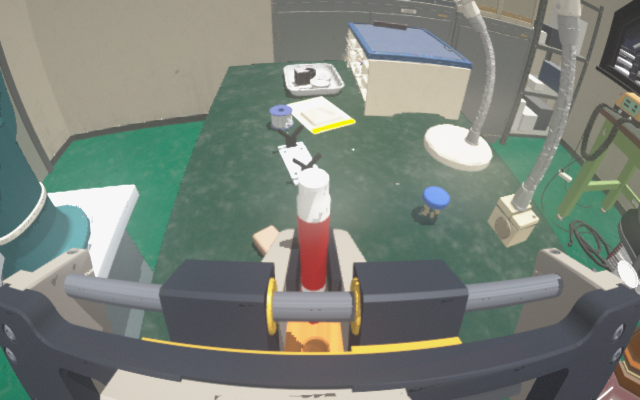

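Run:
```python
from h import *
t=camera("top");s=camera("scene")
def T(x,y,ox,oy,k): return np.array([ox+(x+.5)/k-.5, oy+(y+.5)/k-.5])
def tri(a,b):
    o1,d1=ray(t,*a); o2,d2=ray(s,*b); k=np.linalg.lstsq(np.c_[d1,-d2],o2-o1,rcond=None)[0]
    print(np.round(o1+d1*k[0],1),np.round(o2+d2*k[1],1)); return o1+d1*k[0]
tri(T(450,308,375,195,10),T(340,131,340,70,5))
tri(T(285,310,375,195,10),T(296,382,340,70,5))
for p in ([462.2,-168,252.5],[462.2,-168,117.5],[462,-170.8,60]): print((proj(t,p)-[375,195])*10,(proj(s,p)-[340,70])*5)
```

```text
[ 460.7 -164.9  253.6] [ 462.2 -163.9  253.3]
[ 461.6 -161.3  120.9] [ 460.2 -162.2  121.1]
[458.83857279 295.83109104] [342.96726887 126.46890895]
[304.63652768 302.29046887] [296.14950377 378.08053159]
[262.37652483 304.9708676 ] [282.60575985 467.3333954 ]
```

```bash
python3 -m creep '[[0.004,0,0.008,0,0,0,0.01],[0.008,0,0.016,0,0,0,0.01],[0.012,0,0.025,0,0,0,0.01],[0.016,0,0.034,0,0,0,0.01],[0.0192,0.0005,0.0409,0,0,0,0.01],[0.0192,0.0005,0.0409,0,0,0,0.01],[0.0192,0.0005,0.0409,0,0,0,0.01],[0.0192,0.0005,0.0409,0,0,0,0.01]]' 25
python3 - <<'E'
from rel import *
s,r=state(); print(s["eef_pos"]+69*r[:,0])
for n in ("wrist","scene","top"):
    c=camera(n); cv2.imwrite(f"pics/{n}12.png",c["color"])
    if n=="scene": crop(c["color"],370,100,75,90,8,"pics/s12.png")
    if n=="top": crop(c["color"],375,195,80,60,10,"pics/t12.png")
E
```

```text
time_s: 19.6
eef_pos: [457.8, -233.1, 190.4]
tcp_rot: [0.176, 0.711, 0.653, -0.192]
force: [0.6, 0.0, -0.1]
finger_gap: 14.2
t 19.6 j [ 1.343  0.963 -0.888  1.747 -0.226  1.228  0.571] tcp [ 457.8 -233.1  190.4] gap 14.2 F [ 0.6  0.  -0.1]
x [ 0.073  0.861 -0.504] y [ 0.996 -0.085 -0.001] z [-0.043 -0.502 -0.864]
[ 462.82395292 -173.7229469   155.59724581]
```

View pics/s12.png

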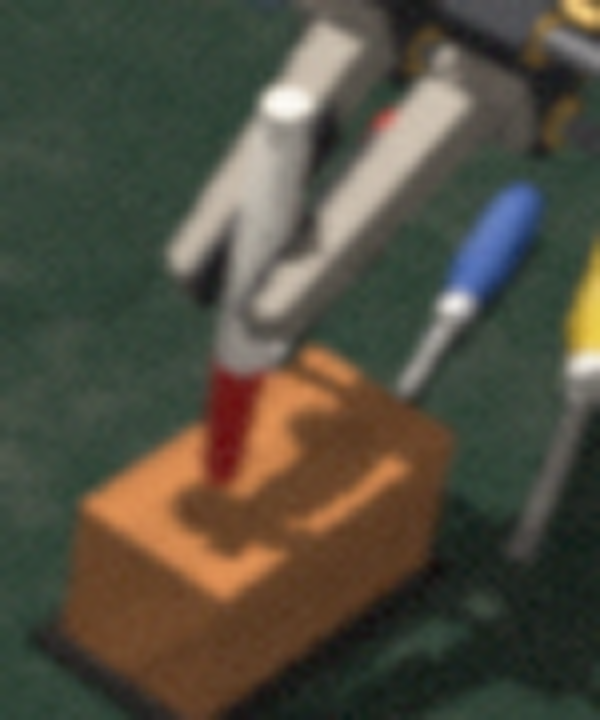

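View pics/t12.png

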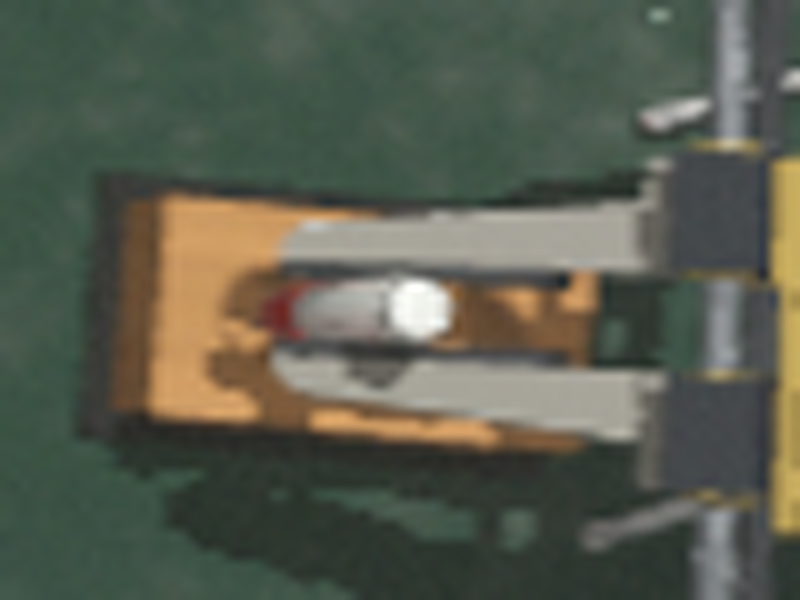

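View pics/wrist12.png

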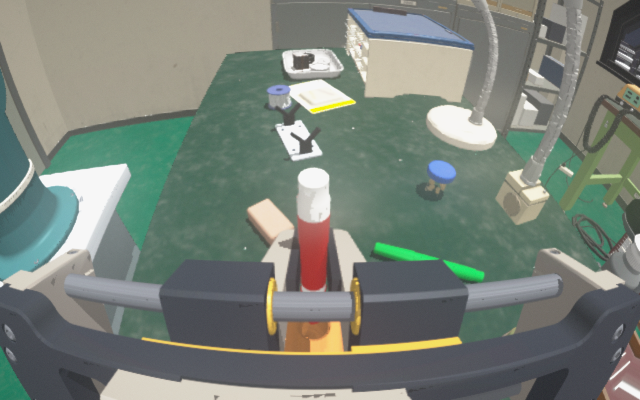

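```bash
cat > mk.py <<'E'
from h import *
from scipy.optimize import least_squares
def T(x,y,ox,oy,k): return np.array([ox+(x+.5)/k-.5, oy+(y+.5)/k-.5])
def circ(p,a,r=8,n=72):
    a=a/np.linalg.norm(a); u=np.cross(a,[1,0,0]);u/=np.linalg.norm(u);v=np.cross(a,u);th=np.linspace(0,2*np.pi,n,endpoint=False)
    return [p+r*(np.cos(q)*u+np.sin(q)*v) for q in th]
def model(p,t,s):
    top=p[:3]; a=np.array([p[3],p[4],1.]);a/=np.linalg.norm(a); bot=top-135*a
    cs=np.array([proj(s,q) for q in circ(bot,a)]); ct=np.array([proj(t,q) for q in circ(bot,a)])
    i=cs[:,1].argmax(); k=ct[:,0].argmin()
    return np.r_[proj(t,top),proj(s,top),[(cs[:,0].min()+cs[:,0].max())/2,cs[i,1]],[ct[k,0],(ct[:,1].min()+ct[:,1].max())/2]],bot,a
def fitm(obs,p0,t,s):
    q=least_squares(lambda p:np.r_[model(p,t,s)[0]-obs,(p[3:])*3],p0,diff_step=1e-4)
    m,b,a=model(q.x,t,s); print("top",np.round(q.x[:3],1),"bot",np.round(b,1),"lean deg",np.round(np.degrees(a[:2]),2),"res",np.round(m-obs,2)); return q.x,b,a
def overlay(x,t,s,tc,sc,nt,ns,well=(462,-170.8,60)):
    top=x[:3];a=np.array([x[3],x[4],1.]);a/=np.linalg.norm(a);bot=top-135*a
    for cam,(ox,oy,k,w,h),n in ((t,tc,nt),(s,sc,ns)):
        im=cv2.resize(cam["color"][oy:oy+h,ox:ox+w],None,fx=k,fy=k,interpolation=cv2.INTER_CUBIC)
        for c,col in ((circ(top,a),(0,255,0)),(circ(bot,a),(255,255,0)),(circ(np.array(well,float),np.array([0,0,1.]),11.5),(255,0,255))):
            pts=np.array([(proj(cam,q)-[ox,oy]+.5)*k-.5 for q in c]).round().astype(np.int32); cv2.polylines(im,[pts],True,col,1)
        cv2.imwrite(n,im)
E
python3 - <<'E'
from mk import *
t=camera("top");s=camera("scene")
obs=np.r_[T(420,307,375,195,10),T(287,104,370,100,8),T(222,487,370,100,8),T(262,312,375,195,10)]
x,b,a=fitm(obs,[461,-169,209,0,0],t,s)
overlay(x,t,s,(375,195,10,80,60),(370,100,8,75,90),"pics/ot12.png","pics/os12.png")
E
```

```text
top [ 461.9 -169.8  209. ] bot [ 462.6 -173.9   74.1] lean deg [-0.28  1.74] res [-0.34 -0.34  0.47 -0.16  0.54  0.23 -0.22 -0.57]
```

View pics/os12.png

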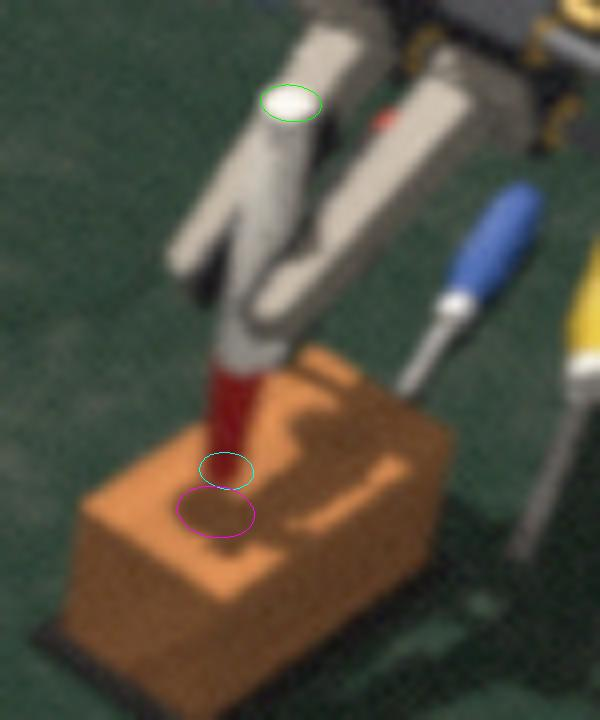

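View pics/ot12.png

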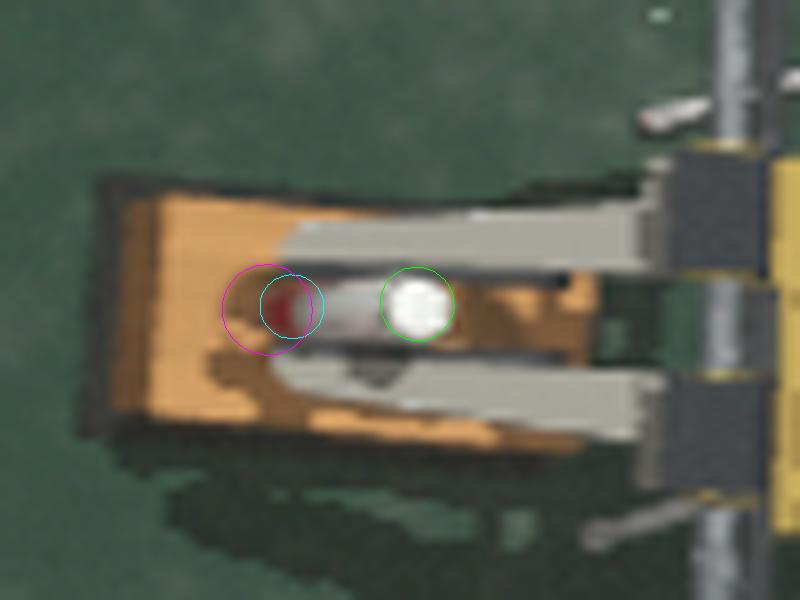

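Run:
```python
import mk
from mk import *
t=camera("top");s=camera("scene")
obs=np.r_[T(420,307,375,195,10),T(287,104,370,100,8),T(222,487,370,100,8),T(262,312,375,195,10)]
f=mk.circ
mk.circ=lambda p,a,r=5,n=72:f(p,a,r,n)
x,b,a=fitm(obs,[461,-169,209,0,0],t,s)
overlay(x,t,s,(375,195,10,80,60),(370,100,8,75,90),"pics/ot12.png","pics/os12.png")
```

```text
top [ 462.  -169.9  208.7] bot [ 461.8 -171.3   73.7] lean deg [0.07 0.59] res [-0.31 -0.36  0.47 -0.09  0.2   0.13 -0.06 -0.23]
```

View pics/os12.png

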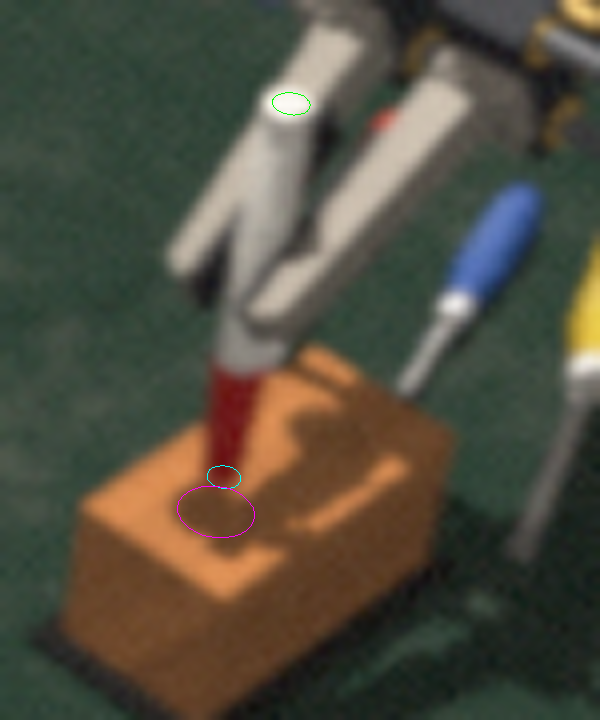

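```bash
python3 -m creep '[[0.003,0,0.004,0,0,0,0.01],[0.005,0,0.007,0,0,0,0.01],[0.007,0,0.0105,0,0,0,0.01],[0.009,0,0.014,0,0,0,0.01],[0.011,0,0.017,0,0,0,0.01],[0.0119,0,0.0185,0,0,0,0.01],[0.0119,0,0.0185,0,0,0,0.01],[0.0119,0,0.0185,0,0,0,0.01]]' 25
python3 - <<'E'
from rel import *
s,r=state(); print(s["eef_pos"]+69*r[:,0],s["ft_torque"])
for n in ("scene","top"):
    c=camera(n)
    if n=="scene": crop(c["color"],370,100,75,90,8,"pics/s13.png")
    if n=="top": crop(c["color"],375,195,80,60,10,"pics/t13.png")
E
```

```text
time_s: 20.95
eef_pos: [457.7, -232.1, 168.1]
tcp_rot: [0.176, 0.711, 0.653, -0.192]
force: [-0.3, 0.6, -0.4]
finger_gap: 14.2
t 20.95 j [ 1.333  0.995 -0.871  1.748 -0.211  1.202  0.586] tcp [ 457.7 -232.1  168.1] gap 14.2 F [-0.3  0.6 -0.4]
x [ 0.073  0.861 -0.503] y [ 0.996 -0.085 -0.001] z [-0.044 -0.502 -0.864]
[ 462.76846093 -172.73622144  133.40011611] [-0.84604597 -0.00197994 -0.02054418]
```

View pics/s13.png

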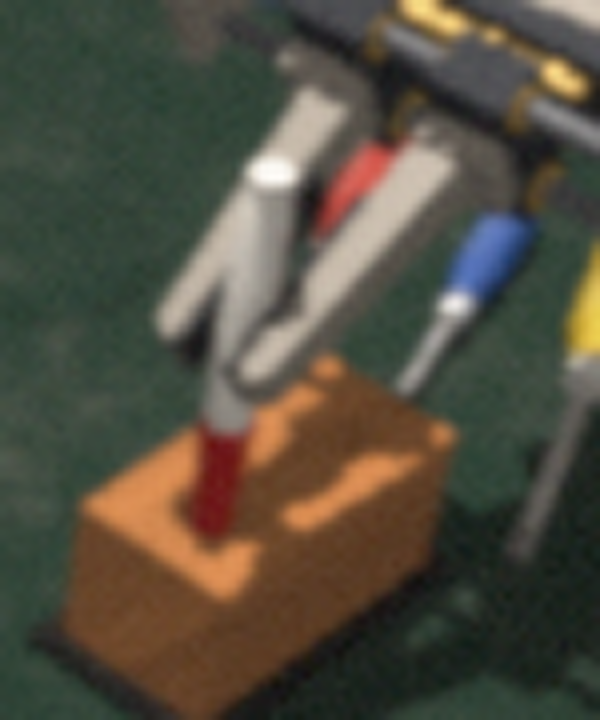

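View pics/t13.png

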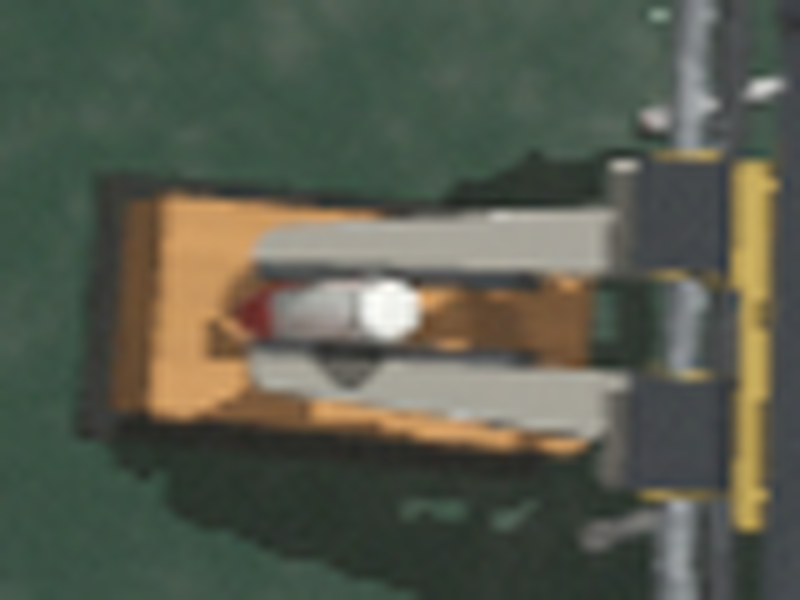

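```bash
python3 -m creep '[[0.0015,0,0.0026,0,0,0,0.01],[0.003,0,0.0052,0,0,0,0.01],[0.0045,0,0.0078,0,0,0,0.01],[0.006,0,0.0104,0,0,0,0.01],[0.0075,0,0.013,0,0,0,0.01],[0.009,0,0.0156,0,0,0,0.01],[0.0101,0,0.0173,0,0,0,0.01],[0.0101,0,0.0173,0,0,0,0.01]]' 25
python3 - <<'E'
from rel import *
s,r=state(); print(s["eef_pos"]+69*r[:,0],s["ft_torque"])
E
```

```text
time_s: 22.05
eef_pos: [457.6, -232.1, 147.9]
tcp_rot: [0.176, 0.711, 0.653, -0.192]
force: [-0.6, -0.0, -0.7]
finger_gap: 14.0
t 22.05 j [ 1.324  1.025 -0.855  1.747 -0.197  1.18   0.599] tcp [ 457.6 -232.1  147.9] gap 14.0 F [-0.6 -0.  -0.7]
x [ 0.073  0.861 -0.503] y [ 0.996 -0.085 -0.001] z [-0.044 -0.501 -0.864]
[ 462.64029334 -172.67270511  113.12889009] [-0.8861242  -0.00743826 -0.00993028]
```

```bash
python3 -m creep '[[0.0015,0,0.0026,0,0,0,0.01],[0.003,0,0.0052,0,0,0,0.01],[0.0045,0,0.0078,0,0,0,0.01],[0.006,0,0.0104,0,0,0,0.01],[0.0075,0,0.013,0,0,0,0.01],[0.0085,0,0.0147,0,0,0,0.01],[0.009,0,0.0156,0,0,0,0.01],[0.009,0,0.0156,0,0,0,0.01]]' 25
python3 - <<'E'
from rel import *
s,r=state(); print(s["eef_pos"]+69*r[:,0],s["ft_torque"])
E
```

```text
time_s: 23.05
eef_pos: [457.6, -232.2, 130.0]
tcp_rot: [0.176, 0.711, 0.653, -0.192]
force: [0.2, 0.8, -0.4]
finger_gap: 14.2
t 23.05 j [ 1.316  1.051 -0.84   1.744 -0.184  1.162  0.611] tcp [ 457.6 -232.2  130. ] gap 14.2 F [ 0.2  0.8 -0.4]
x [ 0.073  0.861 -0.503] y [ 0.996 -0.085 -0.001] z [-0.044 -0.501 -0.864]
[ 462.68176623 -172.7672602    95.2394318 ] [-0.88846364  0.01930467 -0.01610604]
```

Nearly at the floor; slow last millimetres.

```bash
python3 -m creep '[[0.0003,0,0.0005,0,0,0,0.01],[0.0006,0,0.001,0,0,0,0.01],[0.0009,0,0.0015,0,0,0,0.01],[0.0012,0,0.002,0,0,0,0.01],[0.0015,0,0.0025,0,0,0,0.01],[0.0015,0,0.0025,0,0,0,0.01],[0.0015,0,0.0025,0,0,0,0.01],[0.0015,0,0.0025,0,0,0,0.01]]' 25
python3 - <<'E'
from rel import *
s,r=state(); print(s["eef_pos"]+69*r[:,0],s["ft_torque"])
for n in ("scene","top"):
    c=camera(n)
    if n=="scene": crop(c["color"],370,100,75,90,8,"pics/s14.png")
    if n=="top": crop(c["color"],375,195,80,60,10,"pics/t14.png")
E
```

```text
time_s: 24.05
eef_pos: [458.0, -231.8, 128.4]
tcp_rot: [0.176, 0.711, 0.653, -0.191]
force: [0.0, -1.6, 8.6]
finger_gap: 14.2
t 24.05 j [ 1.315  1.055 -0.84   1.743 -0.184  1.161  0.613] tcp [ 458.  -231.8  128.4] gap 14.2 F [ 0.  -1.6  8.6]
x [ 0.073  0.862 -0.502] y [ 0.996 -0.085 -0.   ] z [-0.043 -0.5   -0.865]
[ 463.0422658  -172.33393036   93.79612317] [0.39938773 0.04934031 0.08919919]
```

View pics/s14.png

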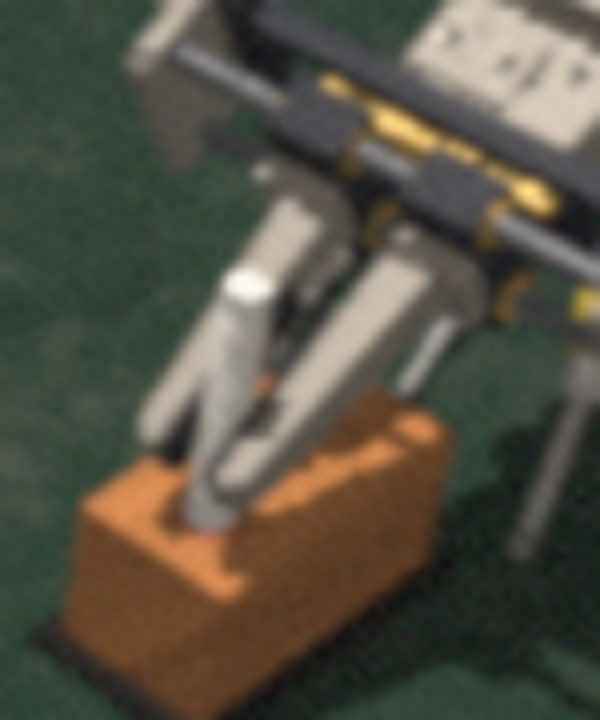

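```bash
python3 -m creep '[[0,0,-0.0005,0,0,0,0.01],[0,0,-0.0005,0,0,0,0.02],[0,0,-0.0005,0,0,0,0.03],[0,0,-0.0005,0,0,0,0.04],[0,0,-0.0005,0,0,0,0.05],[0,0,-0.0005,0,0,0,0.06],[0,0,-0.0005,0,0,0,0.06],[0,0,-0.0005,0,0,0,0.06]]' 25; python3 -m creep '[[-0.015,0,0,0,0,0,0.06],[-0.035,0,0,0,0,0,0.06],[-0.06,0,0,0,0,0,0.06],[-0.09,0,0,0,0,0,0.06],[-0.115,0,0,0,0,0,0.06],[-0.13,0,0,0,0,0,0.06],[-0.13,0,0,0,0,0,0.06],[-0.13,0,0,0,0,0,0.06]]'
python3 - <<'E'
from rel import *
s,r=state()
for n in ("scene","top","wrist"):
    c=camera(n); cv2.imwrite(f"pics/{n}15.png",c["color"])
    if n=="scene": crop(c["color"],370,100,75,90,8,"pics/s15.png")
    if n=="top": crop(c["color"],375,195,80,60,10,"pics/t15.png")
E
```

```text
time_s: 25.15
eef_pos: [457.6, -231.9, 127.5]
tcp_rot: [0.176, 0.711, 0.653, -0.192]
force: [0.1, 0.3, 0.2]
finger_gap: 60.0
time_s: 26.15
eef_pos: [448.0, -342.9, 192.7]
tcp_rot: [0.176, 0.711, 0.654, -0.192]
force: [-0.5, 0.7, 0.5]
finger_gap: 59.9
t 26.15 j [ 1.377  1.015 -0.829  1.542 -0.171  1.432  0.605] tcp [ 448.  -342.9  192.7] gap 59.9 F [-0.5  0.7  0.5]
x [ 0.072  0.862 -0.503] y [ 0.996 -0.084 -0.002] z [-0.044 -0.501 -0.865]
```

View pics/s15.png

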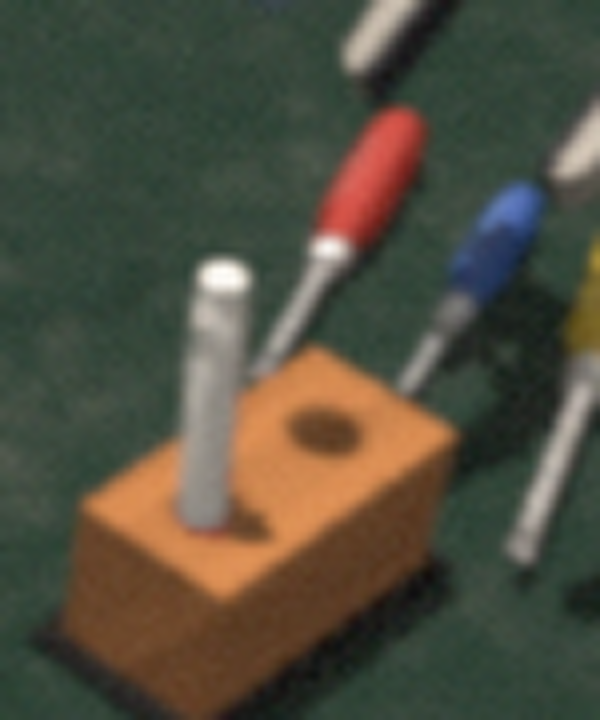

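View pics/t15.png

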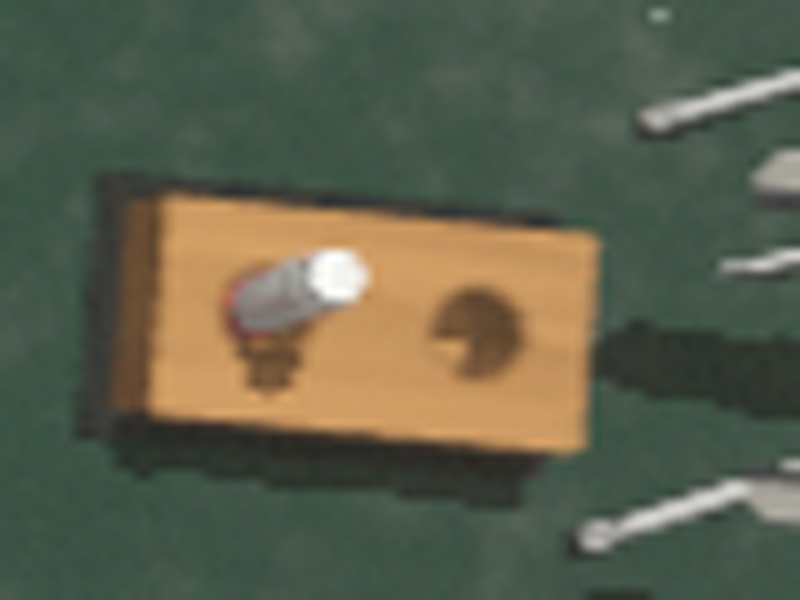

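View pics/wrist15.png

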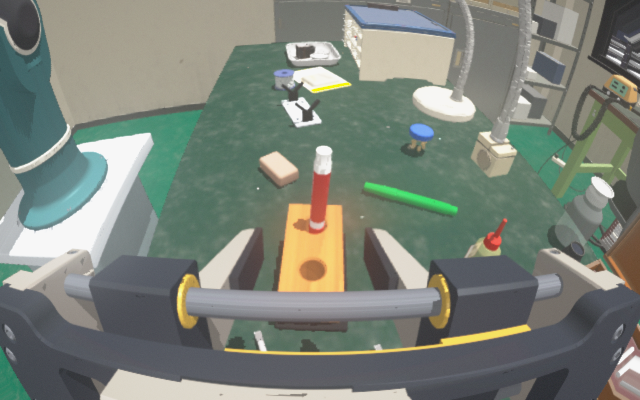

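View pics/scene15.png

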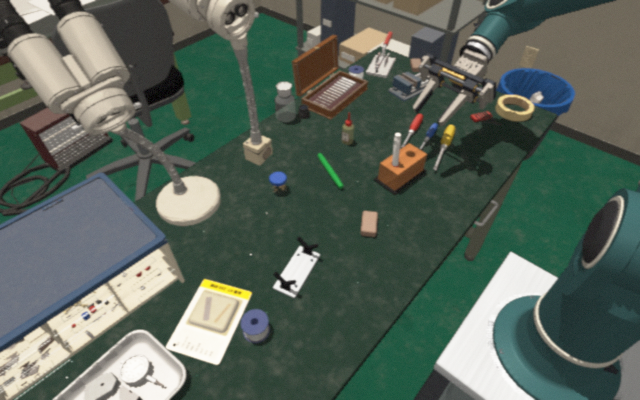

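Run:
```python
from mk import *
t=camera("top");s=camera("scene")
o1,d1=ray(t,*T(338,276,375,195,10)); o2,d2=ray(s,*T(224,277,370,100,8))
k=np.linalg.lstsq(np.c_[d1,-d2],o2-o1,rcond=None)[0]; print(o1+d1*k[0],o2+d2*k[1])
from rel import state; st,_=state(); print(st["joint_velocities"].round(3))
from bench import ticket; print(ticket.hand_in())
```

```text
[ 469.08710998 -168.021263    147.2516038 ] [ 470.92357631 -166.84213306  146.98152606]
t 26.4 j [ 1.377  1.015 -0.829  1.541 -0.171  1.432  0.605] tcp [ 448.1 -343.2  192.7] gap 60.1 F [0.2 0.8 0.2]
x [ 0.072  0.861 -0.503] y [ 0.996 -0.084 -0.001] z [-0.044 -0.501 -0.864]
[ 0.001 -0.002  0.002 -0.005 -0.001  0.001  0.001]
the job is handed in; nothing more can be done
None
```

I pulled the marker out of the stand, laid it in the pen rest's saddles and let go. I then gripped it from the other side and stood it back in the +y well with the red cap down, and handed the job in at 26.4 s. The hand-in gives no verdict, so the checks below are my own.

**In the rest:** before I took it again, the camera put the marker's centre about 1.5 mm from the rest centre. It lay about 1° off the rest's axis, with the fingers open.

**In the well:**
- Lowering it met the floor with about 9 N.
- The free end measured 147 mm above the bench, as expected for a marker standing on the well floor, so its centre is about 80 mm up.
- It leans about 5°, an estimate from the top end's offset; the limit is about 16°.
- The tool force had dropped to about 0 after release, and the gripper was clear of everything.

**Other things:** the bystanders looked unmoved in the last pictures; I did not measure them.

**Disagreements:**
- The cameras and the arm's own position differed by 3–5 mm for the held marker. I lined up the insertion from the pictures.
- The grip closed to about 14–15 mm on the 16 mm marker, without any visible slip.

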